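# Clamp a bearing in the drill jig with its wedge lock

### The job

Clamp the bearing clamp in the drill jig: push the sliding bar away from you by its upright peg until it holds the bearing clamp home against the two rear stops, then slide the wedge by its fin along the ramp, in behind the bar, and press it firmly until it jams the bar fast. Leave the wedge jammed and lying flat on the jig, and leave the tape roll, the driver and the extension bar where they lie.

Things in the scene. Friction and masses are not known exactly. Their poses are not given: they have to be found in the camera images.
- jig: Fixed steel drill jig, base plate 275 x 220 x 12 mm (x -90..185, y -150..70 mm in its own frame, top at z 12). Origin: underside; x = 0 is the plane of the bar's front (thrust) face when the bar is home, y = 0 its centre line. Its x points away from the robot along the bar's travel, its y left along the wedge's travel. All jig x, y, z below are in this frame.
- ramp (a point): Point on the top inner edge of the low ramp rail at the jig's front, z 42 mm; a keeper lip on it (z 42 to 48) overhangs the wedge's front edge by 7 mm. The rail's inner face runs at jig x = -37.9 mm + 0.14 y, so the gap between it and the bar narrows toward +y. Opposite, a low fence (top z 30, face at x = 5, y -148..-40 mm) guides the back of the parked wedge.
- bush_plate (a point): Middle of the lower front edge of the fixed steel plate over wedge and workpiece: it covers jig x -25..186, y -150..30 mm, underside z 180, so the gripper cannot take the wedge's fin with the tool vertical. Come from the robot's side, the tool leaning back toward the robot about 30 to 40 degrees. Before the plate only the peg stands above z 95 mm.
- rear_stops (a point): Point midway between the faces of the two fixed rear stops (20 mm wide, at jig y = +-44 mm, faces at x = 133 mm, top z 58 mm) against which the ears of the bearing clamp must bear.
- stop_bar: Sliding steel bar. Origin: middle of its front (thrust) face, at z 12 mm; thrust block 25 (x) x 60 (y) x 30 mm, nose 80 mm behind the thrust face. Slides only along jig x with 1.5 N friction and stays where left. Starts 18 to 28 mm short of home, where it blocks the wedge's way. Home (clamp against the stops): origin at jig x = 0, within about 1 mm.
- bar_peg (a point): Grip point on the bar's upright round peg, 16 mm in diameter, bare from z 45 to 115 mm; this point is at z 100. It stands on an arm 130 mm left (jig +y) of the bar's centre line, 12.5 mm behind the thrust face, with free space above.
- wedge: Loose steel wedge 90 mm long (its y), 40 mm thick (x) in the middle, 28 mm high, 0.25 kg, thin end to +y. Origin: middle of underside; back face x = +20 mm, front face x = -20 mm + 0.14 y, parallel to the ramp. Starts at jig y -95 to -80; runs to jig +y along the ramp. With the bar home it jams at jig y about -15 to 0, x -20. A push of 12 to 20 N jams it; it locks itself.
- wedge_fin (a point): Grip point on the wedge's upright fin, 24 mm (x) x 18 mm (y, the faces to pinch or push), which stands 28 to 83 mm above the wedge's underside; this point is on its middle, 60 mm above the underside and 10 mm toward -y from the wedge's origin. Push its -y face, or straddle it loosely, so that the ramp guides the wedge: a tight pinch led off the ramp's line binds.
- bearing_clamp: Loose cast split bearing clamp, 69 x 112 x 68 mm, 0.7 kg: upright barrel of 68 mm diameter with two ears along y. Origin: centre of its underside. It stands on the jig's base between the bar's nose and the rear stops, up to 6 mm short of the stops; home, its origin is at jig x = 114 mm, y = 0.
- tape_roll: Bystander: tape roll 100 mm across, 38 mm high, lying flat to the left of the jig.
- driver: Bystander: screwdriver 155 mm long lying on the worktop in front of the jig, 32 mm high.
- extension: Bystander: steel socket extension bar 149 mm long, 24 mm thick, lying in front of the jig to the left.
There are look-alikes about, which are no part of the job. What is shaped like the wedge but orange is not meant.

How it is judged:
By the outcome, as a careful person would: the job done as asked, in the order asked, and still so for the second after the job is handed in, with the robot touching nothing.
It also fails if it takes over 42 s, if anything falls off the work surface, if the arm or the gripper's body presses on something with over 40 N, if the wrist force passes 120 N, or if a joint passes its speed limit or range.

### The arm

A 6-joint arm with a two-finger parallel gripper is mounted at the origin on a cart in front of the work surface, level with it; the furniture and walls round the work are solid. World frame = base frame: x ahead of the robot, y to its left, z up, the work surface at z = 0. Lengths are in m, angles in rad, forces in N, time in s.
With the tool pointing down it reaches from about 0.4 to 0.825 m from the base axis. Payload 7 kg.
Tool frame: the origin (TCP) lies midway between the tips of the shut fingers; the grasp point (between the pads) lies 19 mm behind it; z points along the fingers, y is the line along which they close (so a half turn about z gives the same grasp; the last joint's range is limited). The gripper opens to 88 mm and grips with 3 to 60 N. Pads are 19 mm wide; open, the fingers measure 130 mm over their backs; the gripper's body (78 mm by 193 mm) begins 47 mm behind the grasp point.
Start: joints at [-0.887, 0.359, 0.012, 0, -1.224, -0.288], TCP at [0.26, -0.623, 0.227] pointing down, gripper open.
Joint ranges: [-3.07, 3.07], [-1.43, 2.12], [-1.02, 1.25], [-3.03, 1.67], [-3.05, -0], [-3.03, 3.03]. Speed limits (rad/s): [2.39, 2.39, 3.01, 3.14, 3.14, 3.14].

### API

Orientations are given as [roll, pitch, yaw] about the fixed x, y, z axes, in that order (R = Rz(yaw) Ry(pitch) Rx(roll)).
In Python, from cell import sensors, imaging, finish_job gives the robot as it stands. The module is installed in compiled form; this text tells all that it offers.
- The arm moves only by the tool jog_arm, never from a script. Its argument "rows" is a list of rows, each an object with "rot": the turn, a rotation vector about the tool's x, y, z in degrees, a list of three; "offset": the shift along the tool's x, y, z in m, a list of three; "grip": the gripper's target within -1 to 1 (fully open at 1, half-way at 0, shut at -1). In form: [{"rot": [ax, ay, az], "offset": [tx, ty, tz], "grip": grip}, ...]. A call has 1 to 12 rows; each row is the pose to reach, as a shift and turn from the pose commanded when the call began, along the tool's axes at that moment; what a row does not reach only later rows make up. A row lasts 1/10 s, in which the tool goes at most 50 mm and 8.59 degrees, less where a joint would pass 70% of its speed; a pose out of reach is approached as far as the arm can. A call with a gripper value outside its range is refused whole. The fingers move at their own pace and stop on an object; the grip force is fixed at half the most. Time passes only in rows, so rows that repeat a pose let the fingers close. It gives the time, the measured TCP pose, the force, the opening and the grip force at its end, in the units of the state.
- sensors.sense(): the state, without advancing time (a new reading comes with each control period).
- imaging.snapshot(name): name is "scene" or "top" or "wrist"; returns (picture, depth): 384x512x3 uint8, red, green, blue; 384x512 float32, m along the optical axis (not along the pixel's ray), 0 where there is no reading.
- imaging.get_calibration(name): a dict with "fx", "fy", "cx", "cy" (pixels), "D" ([k1, k2, p1, p2, k3] as OpenCV has them; the pictures are not rectified), "cam_to_world" (4x4, takes a point from camera to world coordinates); the wrist camera has in their place "tool_from_camera" (4x4, takes a point from camera to tool coordinates, whose origin is the TCP and whose axes are the flange's). Camera axes: x right, y down, z forward; pixel columns grow to the right and rows downward; lengths in m; the calibration is good to about 2 mm. A picture is of the moment at which its call begins: read the wrist's pose just before it. get_calibration takes no time and is no camera call.
- finish_job(): hands the job in; it is judged then, once.
The state is a dict: "time_s": time; "qpos": joint angles; "qd": joint speeds; "tau": joint torques, N m; "eef_pos": TCP position; "ee_rot": TCP orientation; "force": force on the tool from outside, world axes, zero at the start; "moment": the same for the moment, N m; "opening": finger opening in m; "gripper_force": force on a finger pad.
Only numpy, scipy, OpenCV 4.12 (cv2) and the standard library are available. Lean on these libraries where they do the work, as an engineer would, in place of code of your own. Each camera call takes 0.05 s, during which the arm holds its last target. There are 200 camera calls.

## Working session

There is one attempt and no reset: what is moved stays moved. The work goes in short steps, Python scripts to look and compute and a tool call to move; the robot and the scene stay as the last step left them, time stands still between calls to the robot, and variables do not carry over. Pictures are saved under pics/ and viewed, at most 14 in all, crops included, and the job is handed in when it is done.

Besides the shell and the picture viewer there is one more tool, called after "Emit:" as name([rows], argument=value, ...), one row to a line, values as JSON. jog_arm: Moves the arm, as the interface text tells. Its arguments: {"type":"object","properties":{"rows":{"type":"array","items":{"type":"object","properties":{"rot":{"type":"array","items":{"type":"number"}},"offset":{"type":"array","items":{"type":"number"}},"grip":{"type":"number"}}}}},"required":["rows"]}

```bash
mkdir -p pics; python3 - <<'E'
from cell import sensors, imaging
import cv2,numpy as np
s=sensors.sense(); print({k:np.round(v,3).tolist() for k,v in s.items()})
for n in ("scene","top"):
    p,d=imaging.snapshot(n); np.savez(f"{n}.npz",p=p,d=d)
    cv2.imwrite(f"pics/{n}.png",cv2.resize(p[:,:,::-1],(800,600)))
    print(n,imaging.get_calibration(n))
print(imaging.get_calibration("wrist"))
E
```

```text
{'time_s': 0.0, 'qpos': [-0.887, 0.359, 0.011, -0.0, -1.224, -0.288], 'qd': [-0.002, -0.0, 0.0, -0.002, 0.002, 0.001], 'tau': [0.003, -58.272, 29.306, 6.997, 0.007, -0.0], 'eef_pos': [0.26, -0.622, 0.226], 'ee_rot': [3.14, -0.0, -2.746], 'force': [-0.38, 0.658, 0.262], 'moment': [0.023, -0.012, 0.002], 'gripper_force': 0.0, 'opening': 0.088}
scene {'fx': 367.4162803986413, 'fy': 367.4162803986413, 'cx': 250.8947692176478, 'cy': 190.54991655103134, 'D': array([0.00986728, 0.        , 0.        , 0.        , 0.        ]), 'cam_to_world': array([[-0.57140522, -0.42617519,  0.701335  , -0.10521808],
       [-0.82054986,  0.31119393, -0.47943327,  0.69438053],
       [-0.01392863, -0.84943101, -0.52751583,  0.59871489],
       [ 0.        ,  0.        ,  0.        ,  1.        ]])}
top {'fx': 408.94060595584136, 'fy': 408.94060595584136, 'cx': 252.28417611738152, 'cy': 187.3215605509715, 'D': array([-0.08750487,  0.        ,  0.        ,  0.        ,  0.        ]), 'cam_to_world': array([[-0.02205256, -0.98128091,  0.19131508,  0.31692042],
       [-0.99975391,  0.02210611, -0.0018547 ,  0.29858733],
       [-0.00240925, -0.1913089 , -0.98152692,  0.96012933],
       [ 0.        ,  0.        ,  0.        ,  1.        ]])}
{'fx': 332.5407380617845, 'fy': 332.5407380617845, 'cx': 255.8601004045152, 'cy': 193.6636783461722, 'D': array([0.01244003, 0.        , 0.        , 0.        , 0.        ]), 'tool_from_camera': array([[-4.14964922e-05, -9.56817621e-01, -2.90688903e-01,
         7.76124267e-02],
       [ 9.99998859e-01,  3.99289579e-04, -1.45703446e-03,
         7.64301423e-04],
       [ 1.51018530e-03, -2.90688632e-01,  9.56816512e-01,
        -1.59537715e-01],
       [ 0.00000000e+00,  0.00000000e+00,  0.00000000e+00,
         1.00000000e+00]])}
```

View pics/scene.png

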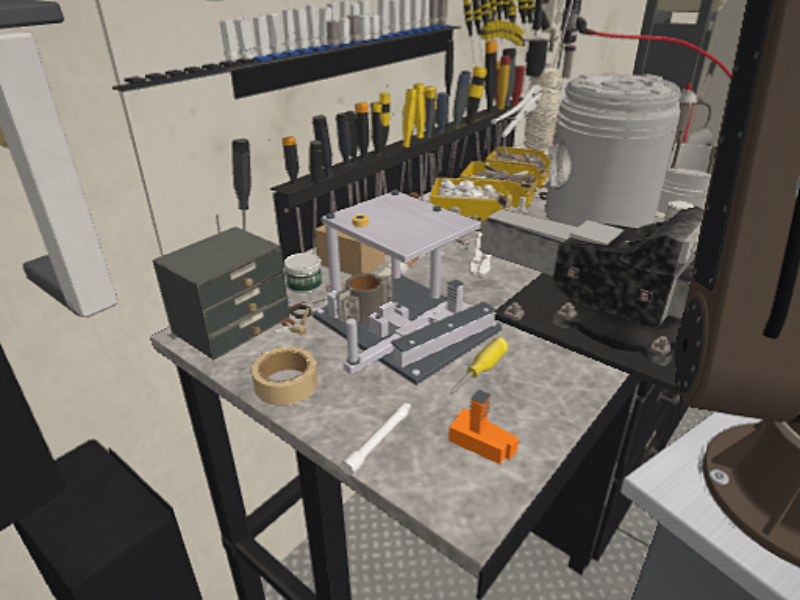

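View pics/top.png

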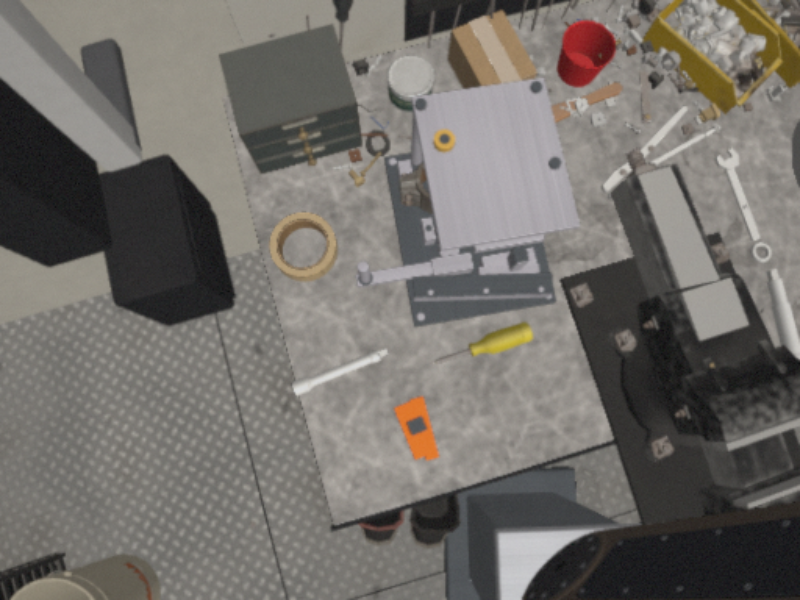

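```bash
python3 - <<'E'
import cv2,numpy as np
p=np.load("top.npz")["p"]; c=p[80:216,218:388]   # x4.5
a=cv2.resize(c,None,fx=4.5,fy=4.4,interpolation=cv2.INTER_CUBIC); cv2.imwrite("pics/topc.png",a[:,:,::-1])
p=np.load("scene.npz")["p"]; c=p[120:250,195:335]
a=cv2.resize(c,None,fx=4.6,fy=4.6,interpolation=cv2.INTER_CUBIC)[:598]; cv2.imwrite("pics/scenec.png",a[:,:,::-1])
E
```

```text
(no output)
```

View pics/topc.png

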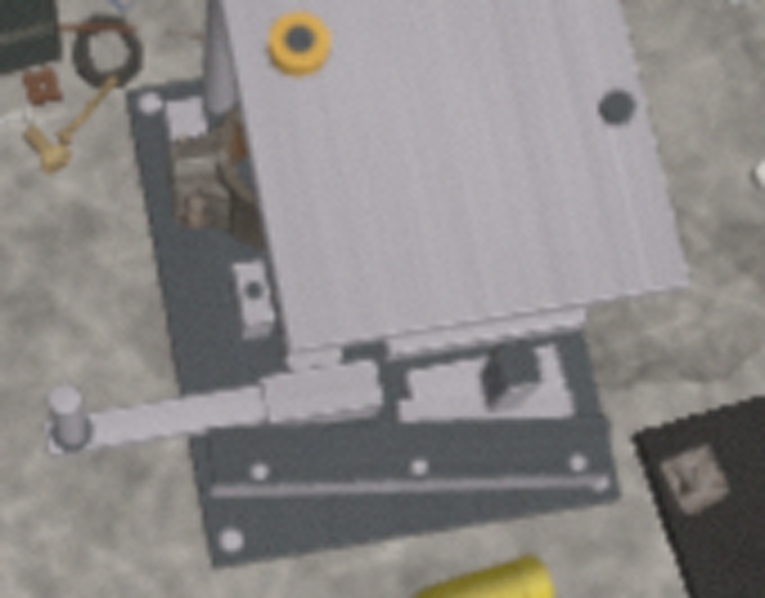

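View pics/scenec.png

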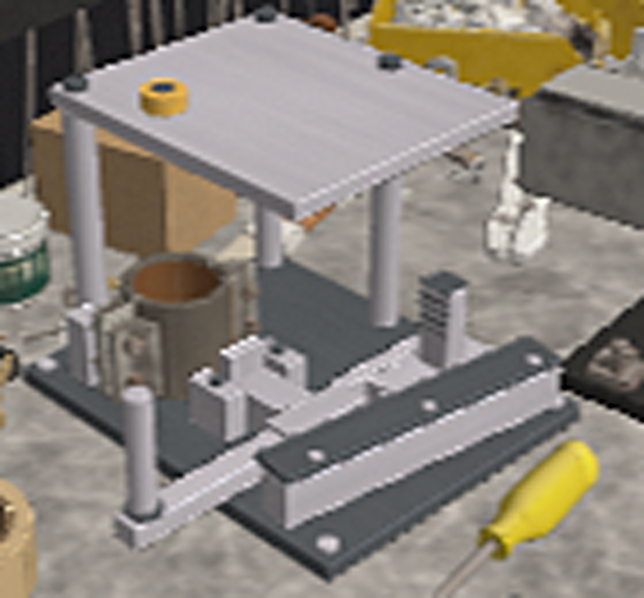

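```bash
cat >h.py <<'E'
import numpy as np,cv2
from scipy.spatial.transform import Rotation as R
from cell import sensors, imaging
def proj(n,P,T=None):
    c=imaging.get_calibration(n); T=c["cam_to_world"] if T is None else T
    K=np.array([[c["fx"],0,c["cx"]],[0,c["fy"],c["cy"]],[0,0,1]])
    M=np.linalg.inv(T)
    return cv2.projectPoints(np.asarray(P,float).reshape(-1,1,3),cv2.Rodrigues(M[:3,:3])[0],M[:3,3],K,c["D"])[0][:,0]
def jw(j,P): # jig (mm) to world (m)
    P=np.asarray(P,float)/1000; c,s=np.cos(j[2]),np.sin(j[2])
    return np.stack([j[0]+c*P[...,0]-s*P[...,1], j[1]+s*P[...,0]+c*P[...,1],P[...,2]],-1)
E
cat >fit.py <<'E'
from h import *
from scipy.optimize import least_squares
t=lambda u,v:(218+u/4.5,80+v/4.4); s=lambda u,v:(195+u/4.6,120+v/4.6)
obs=[("top",(-90,70,12),t(213,566)),("top",(185,70,12),t(128,93)),("top",(-90,-150,12),t(619,496)),
("scene",(-90,70,12),s(330,574)),("scene",(185,70,12),s(28,372)),("scene",(-90,-150,12),s(579,408)),
("top","peg",t(67,400)),("scene","peg",s(138,390)),("scene","fin",s(444,280)),("top","fin",t(515,358))]
def pt(p,q):
    return {"peg":(q[3]+12.5,130,115),"fin":(-15,q[4]-10,95)}.get(p,p) if isinstance(p,str) else p
f=lambda q:np.concatenate([proj(n,jw(q,pt(p,q)))[0]-uv for n,p,uv in obs])
r=least_squares(f,[.75,0,.15,-22,-88],x_scale=[.01,.01,.01,1,1],loss="soft_l1")
print(r.x.round(4)); print(f(r.x).reshape(-1,2).round(1).tolist())
np.save("jig.npy",r.x)
E
python3 fit.py
```

```text
[  0.5465   0.2128   0.1373 -22.3011 -81.9123]
[[-1.0, 1.1], [-0.4, -0.4], [0.5, 2.2], [0.7, -1.0], [-0.1, -1.4], [2.4, -0.3], [-1.3, -0.4], [0.6, 0.5], [-1.0, -0.6], [0.1, -2.1]]
```

```bash
cat >>h.py <<'E'
J=np.load("jig.npy") if __import__("os").path.exists("jig.npy") else None
def pose():
    s=sensors.sense(); return s,np.array(s["eef_pos"]),R.from_euler("xyz",s["ee_rot"])
def tgt(p,lean,j=None):  # jig mm point -> world pos, R
    j=J if j is None else j
    return jw(j,p),R.from_euler("z",j[2])*R.from_matrix([[-1,0,0],[0,1,0],[0,0,-1]])*R.from_rotvec([0,-lean,0],degrees=True)
def rel(P,Q,p0,r0):
    return r0.inv().apply(P-p0).round(4).tolist(),(r0.inv()*Q).as_rotvec(degrees=True).round(1).tolist()
def cloud(n,d,T=None):
    c=imaging.get_calibration(n);T=c["cam_to_world"] if T is None else T
    v,u=np.nonzero(d>0);K=np.array([[c["fx"],0,c["cx"]],[0,c["fy"],c["cy"]],[0,0,1]])
    q=cv2.undistortPoints(np.stack([u,v],1).astype(float)[:,None],K,c["D"])[:,0];z=d[v,u][:,None]
    return np.hstack([q*z,z])@T[:3,:3].T+T[:3,3]
def wj(j,W):
    d=W-np.array([j[0],j[1],0]);c,s=np.cos(j[2]),np.sin(j[2]);return np.stack([c*d[:,0]+s*d[:,1],-s*d[:,0]+c*d[:,1],d[:,2]],1)*1000
E
python3 - <<'E'
from h import *
W=np.vstack([cloud(n,np.load(n+".npz")["d"]) for n in("top","scene")])
Q=wj(J,W)
print("height map jig, rows x, cols y -350..200 step 50")
for x in range(-250,50,50):
    print(x,[int(np.percentile(Q[m][:,2],99)) if (m:=(abs(Q[:,0]-x-25)<25)&(abs(Q[:,1]-y-25)<25)).any() else None for y in range(-350,200,50)])
print("world heights x 0.2.., y -.7...")
for x in np.arange(.2,.7,.1):
    print(round(x,1),[int(1000*np.percentile(W[m][:,2],99)) if (m:=(abs(W[:,0]-x-.05)<.05)&(abs(W[:,1]-y-.05)<.05)).any() else None for y in np.arange(-.7,.5,.1)])
s,p,r=pose()
for P,l in(((-55,130,230),0),((-55,130,75),0)): print(tgt(P,l)[0].round(3),rel(*tgt(P,l),p,r))
E
```

```text
height map jig, rows x, cols y -350..200 step 50
-250 [206, 197, 183, 18, 4, 4, 4, 3, 87, 85, 3]
-200 [167, 166, 150, 18, 3, 3, 4, 3, 30, 28, 3]
-150 [166, 166, 156, 18, 3, 33, 32, 18, 3, 18, 19]
-100 [150, 148, 20, 39, 52, 50, 51, 50, 37, 3, 3]
-50 [149, 148, 129, 16, 194, 194, 194, 194, 50, 116, 3]
0 [148, 147, 140, 188, 195, 194, 194, 194, 38, 39, 40]
world heights x 0.2.., y -.7...
0.2 [None, None, None, 17, 149, 223, 521, 535, 3, 79, 3, 3]
0.3 [None, -893, -317, 30, 216, 223, 220, 16, 4, 86, 19, 24]
0.4 [-471, 88, -331, 31, 26, 167, 165, 49, 50, 50, 17, 3]
0.5 [112, 318, 319, 17, 34, 150, 148, 194, 194, 194, 115, 40]
0.6 [112, 324, 324, 318, 8, 141, 147, 198, 194, 205, 24, 40]
[0.474 0.334 0.23 ] ([-0.5663, 0.8, -0.0032], [0.1, -0.0, 14.8])
[0.474 0.334 0.075] ([-0.5663, 0.7998, 0.1518], [0.1, -0.0, 14.8])
```

```bash
python3 - <<'E'
from h import *
s,p,r=pose()
a0=np.arctan2(p[1],p[0]);P1,Q=tgt((-55,130,250),0);a1=np.arctan2(P1[1],P1[0]);r0,r1=np.hypot(*p[:2]),np.hypot(*P1[:2])
print(a0,a1,r0,r1)
for k in range(1,25):
    t=k/24; a=a0+t*(a1-a0); rr=r0+min(1,2*t)*(r1-r0); z=min(.33,p[2]+.045*k) if k<20 else .33-.016*(k-19)
    print(k,rel(np.array([rr*np.cos(a),rr*np.sin(a),z]),Q,p,r)[0])
E
```

```text
-1.1750258770110678 0.6136146576537311 0.6745726530257815 0.5800481463085163
1 [-0.0496, 0.0098, -0.045]
2 [-0.0978, 0.0232, -0.09]
3 [-0.1443, 0.04, -0.1042]
4 [-0.1889, 0.06, -0.1042]
5 [-0.2312, 0.0831, -0.1042]
6 [-0.2712, 0.1091, -0.1041]
7 [-0.3087, 0.1377, -0.1041]
8 [-0.3434, 0.1687, -0.1041]
9 [-0.3752, 0.2019, -0.104]
10 [-0.404, 0.2369, -0.104]
11 [-0.4297, 0.2736, -0.1039]
12 [-0.4523, 0.3116, -0.1039]
13 [-0.4781, 0.3463, -0.1038]
14 [-0.5012, 0.3828, -0.1038]
15 [-0.5215, 0.421, -0.1037]
16 [-0.539, 0.4605, -0.1037]
17 [-0.5534, 0.5012, -0.1036]
18 [-0.5648, 0.5429, -0.1035]
19 [-0.5731, 0.5853, -0.1035]
20 [-0.5781, 0.6282, -0.0874]
21 [-0.58, 0.6714, -0.0714]
22 [-0.5786, 0.7146, -0.0553]
23 [-0.574, 0.7575, -0.0392]
24 [-0.5663, 0.8, -0.0232]
```

Emit:
jog_arm([
  {"rot": [0, 0, 2], "offset": [-0.02, 0.005, -0.045], "grip": -1},
  {"rot": [0, 0, 4], "offset": [-0.06, 0.015, -0.075], "grip": -1},
  {"rot": [0, 0, 6], "offset": [-0.1, 0.025, -0.1], "grip": -1},
  {"rot": [0, 0, 8], "offset": [-0.145, 0.04, -0.105], "grip": -1},
  {"rot": [0, 0, 10], "offset": [-0.19, 0.06, -0.105], "grip": -1},
  {"rot": [0, 0, 12], "offset": [-0.23, 0.085, -0.105], "grip": -1},
  {"rot": [0, 0, 14], "offset": [-0.27, 0.11, -0.105], "grip": -1},
  {"rot": [0, 0, 14.8], "offset": [-0.31, 0.14, -0.105], "grip": -1},
  {"rot": [0, 0, 14.8], "offset": [-0.345, 0.17, -0.105], "grip": -1},
  {"rot": [0, 0, 14.8], "offset": [-0.375, 0.2, -0.105], "grip": -1},
  {"rot": [0, 0, 14.8], "offset": [-0.405, 0.235, -0.105], "grip": -1},
  {"rot": [0, 0, 14.8], "offset": [-0.43, 0.275, -0.105], "grip": -1},
])

```text
time_s: 1.3
eef_pos: [0.5515, -0.2015, 0.3307]
ee_rot: [3.141, -0.001, -3.004]
force: [1.3, 0.2, -0.2]
opening: 0.0013
gripper_force: 0.0
```

```bash
python3 - <<'E'
from h import *
s,p,r=pose();print(s["time_s"],p,s["force"],s["opening"],r.as_euler("xyz"))
a0=np.arctan2(p[1],p[0]);P1,Q=tgt((-55,130,200),0);a1=np.arctan2(P1[1],P1[0]);r0,r1=np.hypot(*p[:2]),np.hypot(*P1[:2])
for k in range(1,14):
    t=k/13; a=a0+t*(a1-a0); rr=r0+t*(r1-r0); z=p[2] if k<10 else p[2]-.035*(k-9)
    print(k,rel(np.array([rr*np.cos(a),rr*np.sin(a),z]),Q,p,r))
E
```

```text
1.3 [ 0.5514729  -0.20146189  0.33074572] [ 1.31427226  0.2427146  -0.20797751] 0.0012842841258388327 [ 3.14128707e+00 -1.15295914e-03 -3.00423660e+00]
1 ([-0.0185, 0.0394, -0.0], [0.0, -0.1, 0.0])
2 ([-0.0339, 0.08, -0.0], [0.0, -0.1, 0.0])
3 ([-0.0463, 0.1216, -0.0], [0.0, -0.1, 0.0])
4 ([-0.0556, 0.164, -0.0], [0.0, -0.1, 0.0])
5 ([-0.0617, 0.2069, -0.0], [0.0, -0.1, 0.0])
6 ([-0.0646, 0.2501, 0.0], [0.0, -0.1, 0.0])
7 ([-0.0643, 0.2934, 0.0], [0.0, -0.1, 0.0])
8 ([-0.0608, 0.3365, 0.0], [0.0, -0.1, 0.0])
9 ([-0.0542, 0.3791, 0.0001], [0.0, -0.1, 0.0])
10 ([-0.0444, 0.4211, 0.0351], [0.0, -0.1, 0.0])
11 ([-0.0315, 0.4623, 0.0701], [0.0, -0.1, 0.0])
12 ([-0.0157, 0.5023, 0.1051], [0.0, -0.1, 0.0])
13 ([0.003, 0.541, 0.1402], [0.0, -0.1, 0.0])
```

Emit:
jog_arm([
  {"rot": [0, 0, 0], "offset": [-0.02, 0.04, 0], "grip": -1},
  {"rot": [0, 0, 0], "offset": [-0.035, 0.08, 0], "grip": -1},
  {"rot": [0, 0, 0], "offset": [-0.046, 0.12, 0], "grip": -1},
  {"rot": [0, 0, 0], "offset": [-0.056, 0.165, 0], "grip": -1},
  {"rot": [0, 0, 0], "offset": [-0.06, 0.21, 0], "grip": -1},
  {"rot": [0, 0, 0], "offset": [-0.06, 0.25, 0], "grip": -1},
  {"rot": [0, 0, 0], "offset": [-0.06, 0.295, 0], "grip": -1},
  {"rot": [0, 0, 0], "offset": [-0.055, 0.335, 0], "grip": -1},
  {"rot": [0, 0, 0], "offset": [-0.045, 0.38, 0], "grip": -1},
  {"rot": [0, 0, 0], "offset": [-0.035, 0.42, 0], "grip": -1},
  {"rot": [0, 0, 0], "offset": [-0.02, 0.46, 0], "grip": -1},
  {"rot": [0, 0, 0], "offset": [-0.02, 0.46, 0], "grip": -1},
])

```text
time_s: 2.5
eef_pos: [0.5057, 0.2587, 0.331]
ee_rot: [3.141, -0.001, -3.0]
force: [0.1, 0.1, 0.5]
opening: 0.0002
gripper_force: 0.0
```

```bash
python3 - <<'E'
from h import *
s,p,r=pose();print(s["time_s"],p,s["force"],s["qd"])
P,d=imaging.snapshot("wrist")
T=np.eye(4);T[:3,:3]=r.as_matrix();T[:3,3]=p;T=T@imaging.get_calibration("wrist")["tool_from_camera"]
np.savez("w1.npz",p=P,d=d,T=T)
cv2.imwrite("pics/w1.png",cv2.resize(P[:,:,::-1],(800,600),interpolation=cv2.INTER_CUBIC))
for n,q in dict(pegtop=(J[3]+12.5,130,115),fl=(-90,70,12),fr=(-90,-150,12),rl=(185,70,12),fin=(-15,J[4]-10,95)).items(): print(n,proj("wrist",jw(J,q),T)[0]*1.5625)
for q in((-55,130,110),(-55,130,75)): print(rel(*tgt(q,0),p,r))
E
```

```text
2.5 [0.5056597  0.25871897 0.33098171] [0.07810686 0.09025928 0.50048213] [-0.05912312 -0.00178987 -0.00036338  0.01500286 -0.00944427  0.06859884]
pegtop [504.22908837 287.95290751]
fl [420.59385995 170.62781934]
fr [173.63845452 169.23142062]
rl [416.42823739 441.49364672]
fin [215.85246044 273.56476471]
([0.0203, 0.0789, 0.221], [0.0, -0.1, 0.2])
([0.0202, 0.0789, 0.256], [0.0, -0.1, 0.2])
```

View pics/w1.png

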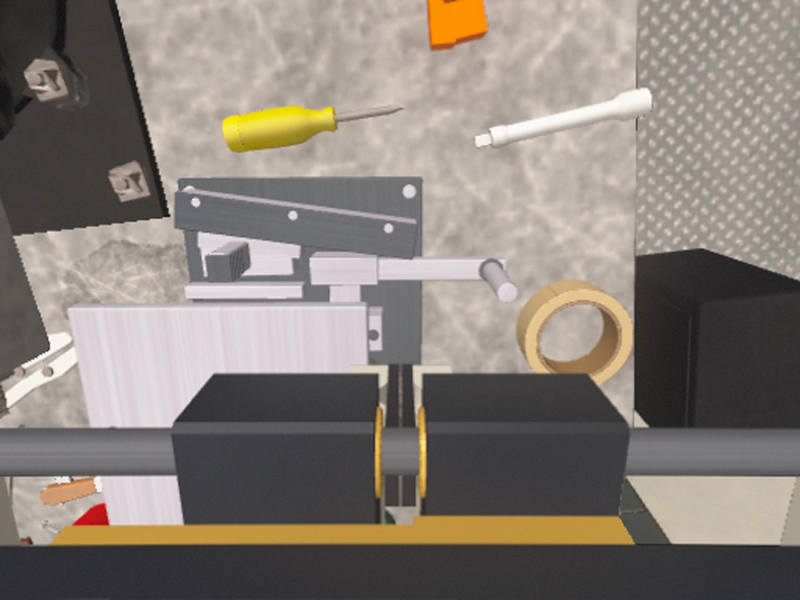

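```bash
python3 - <<'E'
import cv2,numpy as np
p=np.load("w1.npz")["p"]; c=p[105:205,105:265]
cv2.imwrite("pics/w1c.png",cv2.resize(c,None,fx=5,fy=5,interpolation=cv2.INTER_CUBIC)[:,:,::-1])
E
```

```text
(no output)
```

View pics/w1c.png

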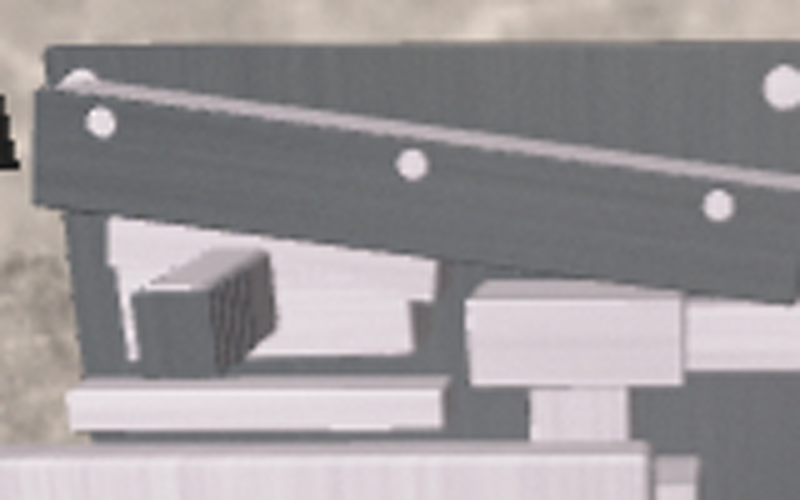

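```bash
cat >fit2.py <<'E'
from h import *
from scipy.optimize import least_squares
t=lambda u,v:(218+u/4.5,80+v/4.4); s=lambda u,v:(195+u/4.6,120+v/4.6); w=lambda u,v:(105+u/5,105+v/5)
T=np.load("w1.npz")["T"]
obs=[("top",(-90,70,12),t(213,566)),("top",(185,70,12),t(128,93)),("top",(-90,-150,12),t(619,496)),
("scene",(-90,70,12),s(330,574)),("scene",(185,70,12),s(28,372)),("scene",(-90,-150,12),s(579,408)),
("top","peg",t(67,400)),("scene","peg",s(138,390)),("scene","fin",s(444,280)),("top","fin",t(515,358)),
("wrist",(-90,70,12),(269.4,114)),("wrist",(-90,-150,12),w(47,47)),("wrist","peg",(324.5,186)),("wrist","fin",w(177,334)),
("wrist","b-",w(468,299)),("wrist","b+",w(683,297)),("wrist",(5,-148,30),w(70,390)),("wrist",(5,-40,30),w(443,390))]
def pt(p,q):
    return {"peg":(q[3]+12.5,130,115),"fin":(q[5],q[4]-10,95),"b-":(q[3],-30,42),"b+":(q[3],30,42)}.get(p,p) if isinstance(p,str) else p
f=lambda q:np.concatenate([proj(n,jw(q,pt(p,q)),T if n=="wrist" else None)[0]-uv for n,p,uv in obs])
r=least_squares(f,[.55,.21,.137,-22,-88,-15],x_scale=[.01,.01,.01,1,1,1],loss="soft_l1")
print(r.x.round(4))
for o,e in zip(obs,f(r.x).reshape(-1,2).round(1)): print(o[:2],e)
np.save("jig.npy",r.x)
E
python3 fit2.py; python3 - <<'E'
from h import *
s,p,r=pose()
for q in((-60,130,110),(-60,130,75)): print(tgt(q,0)[0],rel(*tgt(q,0),p,r))
E
```

```text
[  0.551    0.2159   0.1567 -22.6237 -81.3976 -25.8997]
('top', (-90, 70, 12)) [-1.5 -0.3]
('top', (185, 70, 12)) [-3.  -1.3]
('top', (-90, -150, 12)) [-0.5 -0.9]
('scene', (-90, 70, 12)) [-0.5 -1.5]
('scene', (185, 70, 12)) [-2.5 -1. ]
('scene', (-90, -150, 12)) [ 0.  -1.3]
('top', 'peg') [-2.5 -1.1]
('scene', 'peg') [-0.7  0.5]
('scene', 'fin') [-0.4  0.3]
('top', 'fin') [-0.6 -0.1]
('wrist', (-90, 70, 12)) [ 0.3 -2.2]
('wrist', (-90, -150, 12)) [-2.  -0.4]
('wrist', 'peg') [ 0.1 -0. ]
('wrist', 'fin') [-0.5 -0.1]
('wrist', 'b-') [-0.8 -0.2]
('wrist', 'b+') [-0.1 -0.4]
('wrist', (5, -148, 30)) [-1.  0.]
('wrist', (5, -40, 30)) [-0.1 -1.1]
[0.47141776 0.33494851 0.11      ] ([0.0235, 0.082, 0.2211], [-0.0, -0.0, -0.9])
[0.47141776 0.33494851 0.075     ] ([0.0235, 0.0821, 0.2561], [-0.0, -0.0, -0.9])
```

Emit:
jog_arm([
  {"rot": [0, 0, -0.9], "offset": [0.015, 0.04, 0.02], "grip": -1},
  {"rot": [0, 0, -0.9], "offset": [0.0235, 0.082, 0.05], "grip": -1},
  {"rot": [0, 0, -0.9], "offset": [0.0235, 0.082, 0.1], "grip": -1},
  {"rot": [0, 0, -0.9], "offset": [0.0235, 0.082, 0.15], "grip": -1},
  {"rot": [0, 0, -0.9], "offset": [0.0235, 0.082, 0.2], "grip": -1},
  {"rot": [0, 0, -0.9], "offset": [0.0235, 0.082, 0.235], "grip": -1},
  {"rot": [0, 0, -0.9], "offset": [0.0235, 0.082, 0.256], "grip": -1},
  {"rot": [0, 0, -0.9], "offset": [0.0235, 0.082, 0.256], "grip": -1},
])

```text
time_s: 3.35
eef_pos: [0.472, 0.3304, 0.0721]
ee_rot: [-3.137, -0.005, -2.99]
force: [0.4, 0.2, -0.4]
opening: 0.0006
gripper_force: 0.0
```

```bash
python3 - <<'E'
from h import *
s,p,r=pose();print(s["time_s"],s["force"],wj(J,p[None])[0],rel(*tgt((-30,130,75),0),p,r))
P,d=imaging.snapshot("wrist")
T=np.eye(4);T[:3,:3]=r.as_matrix();T[:3,3]=p;T=T@imaging.get_calibration("wrist")["tool_from_camera"]
np.savez("w2.npz",p=P,d=d,T=T)
cv2.imwrite("pics/w2.png",P[:,:,::-1])
print(proj("wrist",jw(J,[(J[3]+12.5,130,115),(J[3]+4.5,130,75)]),T))
E
```

```text
3.35 [ 0.3518734   0.18596401 -0.41069275] [-60.10170525 125.45837747  72.06993466] ([-0.0301, 0.0047, -0.0031], [-0.3, -0.3, -0.3])
[[264.44154636 392.11878194]
 [263.08069341 318.41298075]]
```

View pics/w2.png

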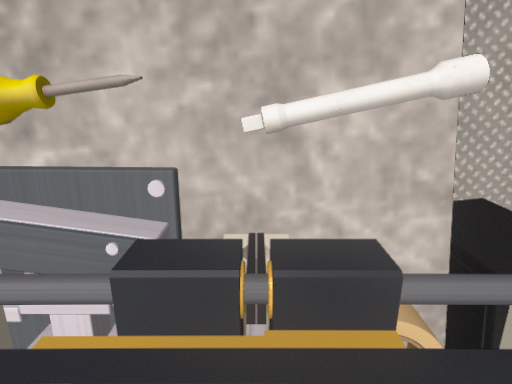

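Emit:
jog_arm([
  {"rot": [0, 0, 0], "offset": [-0.015, 0.004, -0.002], "grip": -1},
  {"rot": [0, 0, 0], "offset": [-0.03, 0.004, -0.002], "grip": -1},
  {"rot": [0, 0, 0], "offset": [-0.035, 0.004, -0.002], "grip": -1},
  {"rot": [0, 0, 0], "offset": [-0.038, 0.004, -0.002], "grip": -1},
  {"rot": [0, 0, 0], "offset": [-0.042, 0.004, -0.002], "grip": -1},
  {"rot": [0, 0, 0], "offset": [-0.046, 0.004, -0.002], "grip": -1},
  {"rot": [0, 0, 0], "offset": [-0.048, 0.004, -0.002], "grip": -1},
])

```text
time_s: 4.1
eef_pos: [0.5201, 0.3442, 0.0778]
ee_rot: [-3.141, -0.0, -2.988]
force: [-2.5, -0.7, 1.5]
opening: 0.0002
gripper_force: 0.9
```

Emit:
jog_arm([
  {"rot": [0, 0, 0], "offset": [-0.0015, 0, 0], "grip": -1},
  {"rot": [0, 0, 0], "offset": [-0.003, 0, 0], "grip": -1},
  {"rot": [0, 0, 0], "offset": [-0.0045, 0, 0], "grip": -1},
])

```text
time_s: 4.4
eef_pos: [0.5235, 0.3447, 0.0774]
ee_rot: [-3.141, -0.002, -2.988]
force: [-5.5, -1.0, 3.6]
opening: 0.0004
gripper_force: 3.0
```

Emit:
jog_arm([
  {"rot": [0, 0, 0], "offset": [-0.001, 0, 0], "grip": -1},
  {"rot": [0, 0, 0], "offset": [-0.002, 0, 0], "grip": -1},
])

```text
time_s: 4.6
eef_pos: [0.5255, 0.345, 0.0775]
ee_rot: [-3.141, -0.002, -2.988]
force: [-6.7, -0.8, 4.2]
opening: 0.0005
gripper_force: 3.1
```

```bash
python3 - <<'E'
from h import *
s,p,r=pose();print(s["time_s"],s["force"],wj(J,p[None])[0])
E
```

```text
4.6 [-6.65799572 -0.77956427  4.1676133 ] [ -5.0559339  131.49117384  77.45671897]
```

Emit:
jog_arm([
  {"rot": [0, 0, 0], "offset": [-0.001, 0, 0], "grip": -1},
  {"rot": [0, 0, 0], "offset": [-0.002, 0, 0], "grip": -1},
])

```text
time_s: 4.8
eef_pos: [0.5261, 0.3449, 0.0773]
ee_rot: [-3.14, -0.004, -2.989]
force: [-14.0, -0.6, 9.3]
opening: 0.0004
gripper_force: 6.7
```

Emit:
jog_arm([
  {"rot": [0, 0, 0], "offset": [-0.001, 0, 0], "grip": -1},
  {"rot": [0, 0, 0], "offset": [-0.002, 0, 0], "grip": -1},
])

```text
time_s: 5.0
eef_pos: [0.5266, 0.3446, 0.077]
ee_rot: [-3.139, -0.007, -2.989]
force: [-19.5, -1.7, 11.1]
opening: 0.0005
gripper_force: 9.2
```

```bash
cat >go.py <<'E'
from h import *
import sys,json
# usage: go.py x,y,z,lean ...
s,p,r=pose(); print(s["time_s"],"jig",wj(J,p[None])[0].round(1),np.round(s["force"],1),s["opening"])
for a in sys.argv[1:]:
    v=[float(x) for x in a.split(",")]; P,Q=tgt(v[:3],v[3]); o,t=rel(P,Q,p,r); print(v,"rot",t,"off",o,"d",round(float(np.linalg.norm(P-p)),3))
E
python3 go.py -45,131,77,0 -60,131,125,0 -79,90,150,8 -79,45,150,16 -79,0,150,24 -79,-45,140,32 -79,-91,136,35
```

```text
5.0 jig [ -4.  130.9  77. ] [-19.5  -1.7  11.1] 0.0005084235394520249
[-45.0, 131.0, 77.0, 0.0] rot [-0.1, -0.4, -0.2] off [0.041, -0.0001, 0.0002] d 0.041
[-60.0, 131.0, 125.0, 0.0] rot [-0.1, -0.4, -0.2] off [0.0563, -0.0003, -0.0477] d 0.074
[-79.0, 90.0, 150.0, 8.0] rot [-0.1, -8.4, -0.2] off [0.0753, -0.0414, -0.0725] d 0.112
[-79.0, 45.0, 150.0, 16.0] rot [-0.2, -16.4, -0.2] off [0.0751, -0.0864, -0.0724] d 0.135
[-79.0, 0.0, 150.0, 24.0] rot [-0.2, -24.4, -0.2] off [0.075, -0.1314, -0.0723] d 0.168
[-79.0, -45.0, 140.0, 32.0] rot [-0.2, -32.4, -0.2] off [0.0747, -0.1764, -0.0622] d 0.201
[-79.0, -91.0, 136.0, 35.0] rot [-0.2, -35.4, -0.2] off [0.0745, -0.2224, -0.0581] d 0.242
```

Emit:
jog_arm([
  {"rot": [0, 0, 0], "offset": [0.02, 0, 0], "grip": -1},
  {"rot": [0, 0, 0], "offset": [0.05, 0, 0], "grip": -1},
  {"rot": [0, 0, 0], "offset": [0.06, 0, -0.04], "grip": -1},
  {"rot": [0, -4, 0], "offset": [0.075, -0.02, -0.07], "grip": -1},
  {"rot": [0, -10, 0], "offset": [0.08, -0.06, -0.073], "grip": -0.18},
  {"rot": [0, -17, 0], "offset": [0.08, -0.1, -0.073], "grip": -0.18},
  {"rot": [0, -24, 0], "offset": [0.08, -0.14, -0.07], "grip": -0.18},
  {"rot": [0, -31, 0], "offset": [0.08, -0.18, -0.065], "grip": -0.18},
  {"rot": [0, -35.4, 0], "offset": [0.08, -0.222, -0.058], "grip": -0.18},
  {"rot": [0, -35.4, 0], "offset": [0.08, -0.222, -0.058], "grip": -0.18},
  {"rot": [0, -35.4, 0], "offset": [0.08, -0.222, -0.058], "grip": -0.18},
])

```text
time_s: 6.1
eef_pos: [0.5387, 0.1587, 0.2137]
ee_rot: [-3.135, 0.563, -3.005]
force: [-0.1, 0.5, -0.6]
opening: 0.0362
gripper_force: 0.0
```

```bash
python3 go.py -79,-91,136,35 -22,-91,56,35; python3 - <<'E'
from h import *
s,p,r=pose()
P,d=imaging.snapshot("wrist")
T=np.eye(4);T[:3,:3]=r.as_matrix();T[:3,3]=p;T=T@imaging.get_calibration("wrist")["tool_from_camera"]
np.savez("w3.npz",p=P,d=d,T=T)
cv2.imwrite("pics/w3.png",cv2.resize(P[:,:,::-1],(800,600),interpolation=cv2.INTER_CUBIC))
print(proj("wrist",jw(J,[(J[5]-12,J[4]-19,95),(J[5]-12,J[4]-1,95)]),T)*1.5625)
# front of fin: bar at home? thrust face front top edge
print(proj("wrist",jw(J,[(0,-30,42),(0,30,42),(-90,-150,12),(-90,70,12)]),T)*1.5625)
E
```

```text
6.1 jig [-21.  -54.6 213.7] [-0.1  0.5 -0.6] 0.03617332432651471
[-79.0, -91.0, 136.0, 35.0] rot [-1.0, -2.8, -0.9] off [0.0899, -0.0374, 0.0354] d 0.104
[-22.0, -91.0, 56.0, 35.0] rot [-1.0, -2.8, -0.9] off [0.0844, -0.0356, 0.1335] d 0.162
[[299.63943922 144.92869916]
 [338.50035161 144.31730973]]
[[443.34785957 149.60256589]
 [547.34526921 147.73573253]
 [202.75949247 -42.75167538]
 [656.80540162 -54.527534  ]]
```

View pics/w3.png

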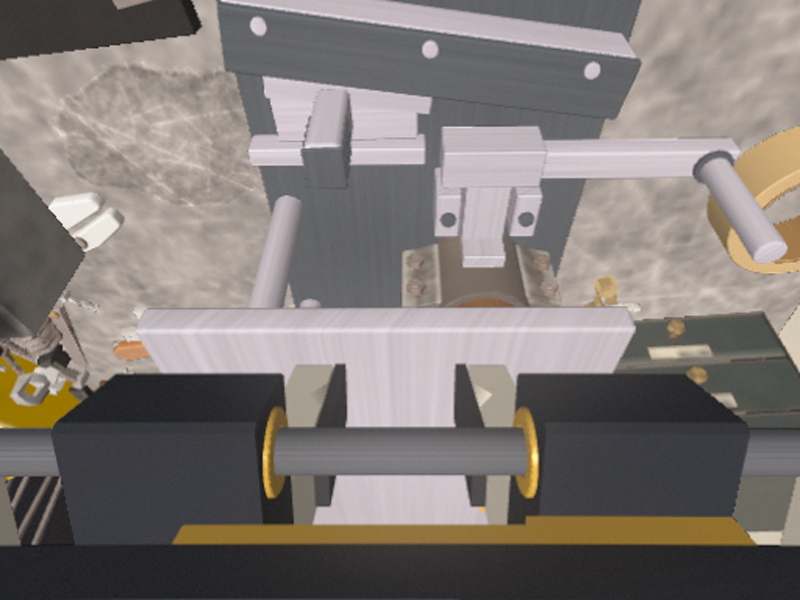

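```bash
python3 - <<'E'
from h import *
s,p,r=pose();print(np.round(s["qpos"],3),np.round(s["qd"],3),s["time_s"])
E
python3 go.py
```

```text
[ 0.646 -0.107 -1.016  1.039 -0.313 -3.03 ] [ 0.041  0.019 -0.003 -0.042 -0.026  0.001] 6.15
6.15 jig [-21.1 -54.5 213. ] [ 0.  -0.2  0.3] 0.0359924514123584
```

```bash
python3 go.py -40,-50,250,30 -60,-40,260,16 -60,-40,260,8 -60,-40,260,0
```

```text
6.15 jig [-21.1 -54.5 213. ] [ 0.  -0.2  0.3] 0.0359924514123584
[-40.0, -50.0, 250.0, 30.0] rot [-1.0, 2.2, -1.0] off [-0.0036, 0.0038, -0.0415] d 0.042
[-60.0, -40.0, 260.0, 16.0] rot [-0.8, 16.2, -1.1] off [0.0081, 0.0133, -0.0608] d 0.063
[-60.0, -40.0, 260.0, 8.0] rot [-0.8, 24.2, -1.1] off [0.0081, 0.0133, -0.0608] d 0.063
[-60.0, -40.0, 260.0, 0.0] rot [-0.7, 32.2, -1.2] off [0.0081, 0.0133, -0.0608] d 0.063
```

Emit:
jog_arm([
  {"rot": [0, 5, 0], "offset": [0, 0, -0.04], "grip": -0.18},
  {"rot": [0, 5, 0], "offset": [0, 0, -0.04], "grip": -0.18},
])

```text
time_s: 6.35
eef_pos: [0.522, 0.1536, 0.2444]
ee_rot: [-3.128, 0.484, -3.007]
force: [2.2, -1.7, 2.5]
opening: 0.0358
gripper_force: 0.0
```

```bash
python3 - <<'E'
from h import *
s,p,r=pose();print(np.round(s["qpos"],3),np.round(s["qd"],3),s["time_s"])
E
python3 go.py -40,-50,250,30 -60,-40,260,16 -60,-40,260,8 -60,-40,260,0
```

```text
[ 0.814 -0.146 -0.841  0.589 -0.577 -2.705] [ 0.84  -0.214  0.89  -2.226 -1.298  1.595] 6.35
6.35 jig [-38.3 -57.1 244.4] [ 2.2 -1.7  2.5] 0.03578876394788252
[-40.0, -50.0, 250.0, 30.0] rot [-1.4, -2.3, -1.1] off [-0.001, 0.0069, -0.0059] d 0.009
[-60.0, -40.0, 260.0, 16.0] rot [-1.3, 11.7, -1.3] off [0.0122, 0.0162, -0.0243] d 0.032
[-60.0, -40.0, 260.0, 8.0] rot [-1.2, 19.7, -1.3] off [0.0122, 0.0162, -0.0243] d 0.032
[-60.0, -40.0, 260.0, 0.0] rot [-1.1, 27.7, -1.4] off [0.0122, 0.0162, -0.0243] d 0.032
```

```bash
cat >kin.py <<'E'
from h import *
from scipy.optimize import least_squares
def fk(q,k,s=(1,1,1,1)):
    h,a1,L2,e,L3,d,b=k
    ax=lambda a,t:R.from_rotvec(np.array(a,float)*t)
    r=ax([0,0,1],b+q[0]); p=np.array([0,0,h])+r.apply([a1,0,0])
    r=r*ax([0,1,0],q[1]); p=p+r.apply([0,0,L2])
    r=r*ax([0,-1,0],q[2]); p=p+r.apply([L3,0,e])
    r=r*ax([s[0],0,0],q[3])*ax([0,-1,0],q[4])*ax([s[1],0,0],q[5])
    p=p+r.apply([d,0,0])
    return p,r
data=[([-.887,.359,.0115,0,-1.224,-.288],[.26,-.6225,.2265],[3.1405,0,-2.746]),
([.646,-.107,-1.016,1.039,-.313,-3.03],[.5387,.1587,.2134],[-3.135,.563,-3.005]),
([.814,-.146,-.841,.589,-.577,-2.705],[.522,.1536,.2444],[-3.128,.484,-3.007])]
def fit():
    best=None
    for s in[(a,b) for a in(1,-1) for b in(1,-1)]:
        def f(x):
            k=x[:7];Q=R.from_rotvec(x[7:]);o=[]
            for q,p,e in data:
                P,r=fk(q,k,s);o+=list((P-p)*5)+list(((r*Q).inv()*R.from_euler("xyz",e)).as_rotvec())
            return np.array(o)
        for y in R.random(12,random_state=1).as_rotvec():
            g=least_squares(f,np.r_[.4,.05,.45,.03,.45,.25,-.288,y])
            if best is None or g.cost<best[0]: best=(g.cost,s,g.x,f(g.x))
    return best
if __name__=="__main__":
    b=fit();print(b[0],b[1],b[2].round(3));print(b[3].reshape(-1,6).round(3));np.savez("kin.npz",s=b[1],x=b[2])
E
python3 kin.py
```

```text
0.04571927562469 (-1, -1) [ 0.101  0.32   0.508  0.047  0.171  0.333 -0.274  2.543 -1.993  2.339]
[[ 0.043  0.018  0.017  0.09   0.015 -0.024]
 [ 0.082 -0.186  0.026 -0.054 -0.009  0.018]
 [-0.099  0.147 -0.043 -0.036 -0.006  0.006]]
```

```bash
sed -i 's/h,a1,L2,e,L3,d,b=k/h,a1,L2,e,L3,d,b,w=k/; s/r=r\*ax(\[s\[0\],0,0\],q\[3\])\*ax(\[0,-1,0\],q\[4\])/r=r*ax([s[0],0,0],q[3]); p=p+r.apply([0,w,0]); r=r*ax([0,-1,0],q[4])/; s/k=x\[:7\];Q=R.from_rotvec(x\[7:\])/k=x[:8];Q=R.from_rotvec(x[8:])/; s/-.288,y\]/0,-.19,y]/' kin.py
python3 kin.py
```

```text
3.2179904619741107e-06 (-1, -1) [ 1.970e-01  0.000e+00  6.020e-01  1.000e-03  4.620e-01  3.780e-01
 -0.000e+00 -1.910e-01 -1.210e+00  1.209e+00 -1.209e+00]
[[-0.     0.    -0.001 -0.     0.     0.   ]
 [-0.    -0.    -0.001  0.    -0.001  0.   ]
 [ 0.     0.     0.002 -0.     0.001 -0.001]]
```

```bash
cat >ik.py <<'E'
from kin import *
z=np.load("kin.npz");K=z["x"][:8];S=tuple(z["s"]);QT=R.from_rotvec(z["x"][8:])
lo=np.array([-3.07,-1.43,-1.02,-3.03,-3.05,-3.03]);hi=np.array([3.07,2.12,1.25,1.67,0,3.03])
def ik(P,Q,seed):
    f=lambda q:np.r_[(lambda a:np.r_[(a[0]-P)*5,((a[1]*QT).inv()*Q).as_rotvec()])(fk(q,K,S))]
    g=least_squares(f,np.clip(seed,lo+1e-3,hi-1e-3),bounds=(lo,hi));return g.x,g.cost
E
python3 - <<'E'
from ik import *
rng=np.random.default_rng(0)
for lean in(25,30,35,40):
  for yaw in(0,-25,25):
   for flip in(0,1):
    for p in((-22,-91,56),(-20,-20,56)):
        P,Q=tgt(p,lean);Q=R.from_euler("z",yaw,degrees=True)*Q
        if flip:Q=Q*R.from_rotvec([0,0,np.pi])
        sol=[]
        for i in range(14):
            q,c=ik(P,Q,rng.uniform(lo,hi))
            if c<1e-7 and not any(np.abs(q-o).max()<.05 for o in sol): sol.append(q)
        for q in sol: print(lean,yaw,flip,p,q.round(2),"m",np.minimum(q-lo,hi-q).min().round(2))
E
```

```text
25 25 0 (-22, -91, 56) [ 0.56  0.19 -0.78 -0.08 -0.16 -1.47] m 0.16
25 25 1 (-22, -91, 56) [ 0.56  0.19 -0.78 -0.08 -0.17  1.68] m 0.17
30 25 0 (-22, -91, 56) [ 0.54  0.19 -0.77 -0.26 -0.1  -1.27] m 0.1
30 25 1 (-22, -91, 56) [ 0.54  0.19 -0.76 -0.27 -0.1   1.89] m 0.1
35 25 0 (-22, -91, 56) [ 0.44  0.19 -0.66 -0.65 -0.15 -0.79] m 0.15
35 25 1 (-22, -91, 56) [ 0.43  0.19 -0.66 -0.66 -0.15  2.36] m 0.15
40 25 0 (-22, -91, 56) [ 0.24  0.19 -0.58 -1.06 -0.26 -0.25] m 0.26
40 25 0 (-20, -20, 56) [ 0.55  0.19 -0.66 -0.86 -0.03 -0.68] m 0.03
40 25 1 (-22, -91, 56) [ 0.24  0.19 -0.58 -1.07 -0.26  2.9 ] m 0.13
40 25 1 (-20, -20, 56) [ 0.54  0.19 -0.65 -0.87 -0.04  2.48] m 0.04
```

```bash
cat > srch.py <<'E'
from ik import *
rng=np.random.default_rng(0)
seeds=[rng.uniform(lo,hi) for _ in range(40)]
for lean in(25,30,35,40,45):
  for yaw in(0,-30,30):
    for p in((-22,-91,60),(-20,-20,60)):
        P,Q=tgt(p,lean);Q=R.from_euler("z",yaw,degrees=True)*Q
        sol=[];best=9
        for sd in seeds:
            q,c=ik(P,Q,sd);best=min(best,c)
            if c<1e-6 and not any(np.abs(q-o).max()<.05 for o in sol): sol.append(q)
        print(lean,yaw,p,[(q.round(2).tolist(),"m",np.minimum(q-lo,hi-q).min().round(2)) for q in sol],best)
E
time python3 srch.py
```

```text
25 0 (-22, -91, 60) [] 0.005556846064077167
25 0 (-20, -20, 60) [] 0.005810459652422405
25 -30 (-22, -91, 60) [] 0.0015689029343883237
25 -30 (-20, -20, 60) [] 3.107666231389351e-05
25 30 (-22, -91, 60) [([0.51, 0.19, -0.68, -0.26, -0.28, -1.16], 'm', np.float64(0.28))] 4.022846356649601e-31
25 30 (-20, -20, 60) [([0.69, 0.2, -0.81, 0.05, -0.13, -1.63], 'm', np.float64(0.13))] 3.8641136180456355e-30
30 0 (-22, -91, 60) [] 0.01004930269048752
30 0 (-20, -20, 60) [] 0.0031052116550684553
30 -30 (-22, -91, 60) [] 0.007071442914586783
30 -30 (-20, -20, 60) [] 0.0018655100826409144
30 30 (-22, -91, 60) [([0.45, 0.19, -0.65, -0.47, -0.25, -0.91], 'm', np.float64(0.25))] 3.193191847794037e-31
30 30 (-20, -20, 60) [] 1.4220805292015005e-05
35 0 (-22, -91, 60) [] 0.008464649027031304
35 0 (-20, -20, 60) [] 0.0021798105359470865
35 -30 (-22, -91, 60) [] 0.009758040614439042
35 -30 (-20, -20, 60) [] 0.0060809360090657094
35 30 (-22, -91, 60) [([0.34, 0.19, -0.59, -0.76, -0.28, -0.55], 'm', np.float64(0.28))] 6.1408276276787015e-31
35 30 (-20, -20, 60) [([0.63, 0.19, -0.72, -0.49, -0.06, -1.04],
[... 321 characters left out ...]
096687733450084e-30
40 30 (-20, -20, 60) [([0.42, 0.19, -0.59, -0.99, -0.2, -0.39], 'm', np.float64(0.2))] 9.39276033877655e-31
45 0 (-22, -91, 60) [([-0.06, 0.18, -0.7, -2.1, -0.17, 0.69], 'm', np.float64(0.17))] 2.3114243829823388e-30
45 0 (-20, -20, 60) [([-0.08, 0.24, -0.9, -2.68, -0.38, 1.31], 'm', np.float64(0.12))] 9.858654829385974e-31
45 -30 (-22, -91, 60) [] 0.017845580998054833
45 -30 (-20, -20, 60) [] 0.01914180003749484
45 30 (-22, -91, 60) [([0.01, 0.23, -0.55, -1.32, -0.47, 0.23], 'm', np.float64(0.47))] 3.535044412922771e-31
45 30 (-20, -20, 60) [([0.19, 0.21, -0.57, -1.38, -0.35, 0.16], 'm', np.float64(0.35))] 2.3274863377919745e-31
real	1m36.744s
user	1m36.105s
sys	0m0.270s
```

```bash
cat > srch2.py <<'E'
from ik import *
W=np.vstack([cloud(n,np.load(n+".npz")["d"]) for n in("top","scene")])
w=np.load("w1.npz");W=np.vstack([W])
Qj=wj(J,W);Qj=Qj[(Qj[:,0]>-260)&(Qj[:,0]<60)&(abs(Qj[:,1]+60)<300)&(Qj[:,2]>15)&(Qj[:,2]<400)]
# drop movable wedge fin and noise near it / rails (handled by design)
keep=~((abs(Qj[:,0]+25)<45)&(abs(Qj[:,1]+50)<100)&(Qj[:,2]<100))
Qj=Qj[keep]
g=np.array([(x,y,zz) for x in range(-25,60,8) for y in range(-150,31,8) for zz in (180,187,194)],float)
C=np.vstack([Qj,g])
def tool(lean,az,roll):  # in jig frame
    return R.from_euler("z",az,degrees=True)*R.from_matrix([[-1,0,0],[0,1,0],[0,0,-1]])*R.from_rotvec([0,-lean,0],degrees=True)*R.from_rotvec([0,0,roll],degrees=True)
def clear(p,T):
    L=T.inv().apply(C-np.array(p,float))
    d=lambda c,h:np.linalg.norm(np.maximum(np.abs(L-c)-h,0),axis=1).min()
    return min(d([0,0,-66-75],[39,97,75]),d([78,0,-150],[20,45,25])),d([0,0,-33],[10,45,33])
if __name__=="__main__":
    warm={}
    for lean in(35,40,45):
     for az in(20,30,40):
      qs=[];m=[]
      for p in((-24,-91,56),(-20,-20,56)):
        P=jw(J,p);Q=R.from_euler("z",J[2])*tool(lean,az,0);b=9
        for sd in([.3,.19,-.6,-.8,-.3,-.5],[.1,.2,-.6,-1.3,-.4,.2]):
            q,c=ik(P,Q,sd)
            if c<b:b=c;qq=q
        qs.append(qq.round(2).tolist());m.append((b<1e-6,np.minimum(qq[:5]-lo[:5],hi[:5]-qq[:5]).min().round(2)))
      print(lean,az,m,qs)
      for roll in(0,az*-.5,-az):
        print("   roll",roll,"yaxis",tool(lean,az,roll).apply([0,1,0]).round(2),[np.round(clear(p,tool(lean,az,roll)),0).tolist() for p in((-24,-91,56),(-20,-20,56),(-60,-91,120))])
E
python3 srch2.py
```

```text
35 20 [(np.False_, np.float64(0.0)), (np.False_, np.float64(0.0))] [[0.54, 0.18, -0.77, -0.46, -0.0, -1.14], [0.63, 0.2, -0.73, -0.56, -0.0, -1.11]]
   roll 0 yaxis [-0.34  0.94 -0.  ] [[15.0, 9.0], [0.0, 7.0], [18.0, 31.0]]
   roll -10.0 yaxis [-0.47  0.88 -0.1 ] [[4.0, 8.0], [0.0, 6.0], [13.0, 31.0]]
   roll -20 yaxis [-0.58  0.79 -0.2 ] [[0.0, 8.0], [0.0, 9.0], [13.0, 27.0]]
35 30 [(np.True_, np.float64(0.28)), (np.True_, np.float64(0.07))] [[0.34, 0.19, -0.59, -0.78, -0.28, -0.52], [0.62, 0.2, -0.7, -0.53, -0.07, -0.99]]
   roll 0 yaxis [-0.5   0.87  0.  ] [[7.0, 9.0], [0.0, 1.0], [7.0, 29.0]]
   roll -15.0 yaxis [-0.67  0.73 -0.15] [[0.0, 7.0], [0.0, 9.0], [6.0, 24.0]]
   roll -30 yaxis [-0.79  0.55 -0.29] [[0.0, 1.0], [0.0, 19.0], [6.0, 18.0]]
35 40 [(np.True_, np.float64(0.47)), (np.True_, np.float64(0.34))] [[0.21, 0.23, -0.51, -0.86, -0.47, -0.22], [0.42, 0.22, -0.55, -0.81, -0.34, -0.43]]
   roll 0 yaxis [-0.64  0.77  0.  ] [[0.0, 9.0], [0.0, 4.0], [0.0, 25.0]]
   roll -20.0 yaxis [-0.82  0.54 -0.2 ] [[0.0, 2.0], [0.0, 16.0], [0.0, 17.0]]
   roll -40 yaxis [-0.9   0.25 -0.3
[... 1630 characters left out ...]
(0.35))] [[-0.0, 0.24, -0.56, -1.34, -0.48, 0.26], [0.17, 0.22, -0.57, -1.4, -0.35, 0.19]]
   roll 0 yaxis [-0.5   0.87  0.  ] [[8.0, 14.0], [1.0, 1.0], [19.0, 30.0]]
   roll -15.0 yaxis [-0.64  0.75 -0.18] [[4.0, 5.0], [0.0, 0.0], [14.0, 30.0]]
   roll -30 yaxis [-0.74  0.57 -0.35] [[0.0, 0.0], [0.0, 10.0], [14.0, 24.0]]
45 40 [(np.True_, np.float64(0.52)), (np.True_, np.float64(0.5))] [[-0.04, 0.28, -0.5, -1.23, -0.63, 0.32], [0.12, 0.26, -0.52, -1.3, -0.51, 0.25]]
   roll 0 yaxis [-0.64  0.77 -0.  ] [[0.0, 9.0], [0.0, 0.0], [8.0, 28.0]]
   roll -20.0 yaxis [-0.79  0.56 -0.24] [[0.0, 0.0], [0.0, 5.0], [5.0, 23.0]]
   roll -40 yaxis [-0.84  0.29 -0.45] [[0.0, 0.0], [0.0, 16.0], [6.0, 19.0]]
```

```bash
python3 - <<'E'
from srch2 import *
for lean in(40,45,48):
 for az in(12,20,26):
  m=[]
  for p in((-60,-91,110),(-24,-91,56),(-20,-50,56),(-20,-15,56)):
    P=jw(J,p);Q=R.from_euler("z",J[2])*tool(lean,az,0);b=9
    for sd in([.3,.19,-.6,-.8,-.3,-.5],[.1,.2,-.6,-1.3,-.4,.2],[0,.2,-.65,-1.7,-.2,.4]):
        q,c=ik(P,Q,sd)
        if c<b:b=c;qq=q
    m.append((int(b<1e-6),float(np.minimum(qq[:5]-lo[:5],hi[:5]-qq[:5]).min().round(2))))
  print(lean,az,m,qq.round(2))
  for roll in(0,az*.5,az,az*1.5):
    print("   roll",roll,"y",tool(lean,az,roll).apply([0,1,0]).round(2),[np.round(clear(p,tool(lean,az,roll)),0).tolist() for p in((-60,-91,110),(-24,-91,56),(-20,-50,56),(-20,-15,56))])
E
```

```text
40 12 [(0, 0.0), (0, 0.0), (0, 0.0), (0, 0.0)] [ 0.37  0.2  -0.6  -1.52 -0.   -0.06]
   roll 0 y [-0.21  0.98  0.  ] [[33.0, 25.0], [27.0, 12.0], [19.0, 3.0], [14.0, 16.0]]
   roll 6.0 y [-0.13  0.99  0.07] [[38.0, 25.0], [27.0, 12.0], [19.0, 7.0], [14.0, 15.0]]
   roll 12 y [-0.05  0.99  0.13] [[42.0, 25.0], [27.0, 11.0], [19.0, 10.0], [14.0, 17.0]]
   roll 18.0 y [0.03 0.98 0.2 ] [[42.0, 26.0], [24.0, 9.0], [19.0, 12.0], [14.0, 20.0]]
40 20 [(0, 0.0), (1, 0.12), (0, 0.0), (0, 0.0)] [ 0.54  0.2  -0.65 -0.98 -0.   -0.62]
   roll 0 y [-0.34  0.94  0.  ] [[23.0, 24.0], [18.0, 12.0], [11.0, 0.0], [7.0, 12.0]]
   roll 10.0 y [-0.21  0.97  0.11] [[31.0, 24.0], [16.0, 12.0], [15.0, 5.0], [7.0, 10.0]]
   roll 20 y [-0.08  0.97  0.22] [[36.0, 25.0], [21.0, 9.0], [15.0, 9.0], [7.0, 14.0]]
   roll 30.0 y [0.06 0.94 0.32] [[38.0, 25.0], [14.0, 5.0], [11.0, 12.0], [7.0, 21.0]]
40 26 [(1, 0.18), (1, 0.28), (1, 0.18), (1, 0.06)] [ 0.54  0.2  -0.64 -0.89 -0.06 -0.63]
   roll 0 y [-0.44  0.9  -0.  ] [[16.0, 23.0], [20.0, 12.0], [4.0, 0.0], [1.0, 8.0]]
   roll 13.0 y [-0.27  0.95  0.14] [[23.0, 23.0]
[... 2146 characters left out ...]
0]]
   roll 10.0 y [-0.23  0.97  0.13] [[26.0, 25.0], [8.0, 17.0], [12.0, 12.0], [7.0, 13.0]]
   roll 20 y [-0.11  0.96  0.25] [[28.0, 26.0], [9.0, 14.0], [5.0, 15.0], [0.0, 20.0]]
   roll 30.0 y [0.02 0.93 0.37] [[24.0, 26.0], [3.0, 9.0], [5.0, 18.0], [2.0, 18.0]]
48 26 [(1, 0.39), (1, 0.42), (1, 0.42), (1, 0.4)] [ 0.06  0.24 -0.61 -1.67 -0.4   0.49]
   roll 0 y [-0.44  0.9   0.  ] [[18.0, 24.0], [0.0, 14.0], [14.0, 3.0], [3.0, 8.0]]
   roll 13.0 y [-0.29  0.94  0.17] [[16.0, 24.0], [0.0, 17.0], [10.0, 11.0], [3.0, 10.0]]
   roll 26 y [-0.13  0.94  0.33] [[17.0, 25.0], [0.0, 12.0], [1.0, 14.0], [0.0, 19.0]]
   roll 39.0 y [0.04 0.88 0.47] [[15.0, 25.0], [0.0, 6.0], [1.0, 15.0], [0.0, 15.0]]
```

```bash
cat > path.py <<'E'
from srch2 import *
def run(way,q,n=4,verbose=1):
    prev=None;out=[]
    for wp in way:
        a=np.array(wp,float)
        for k in range(1,n+1) if prev is not None else [1]:
            v=a if prev is None else prev+(a-prev)*k/n
            qn,c=ik(jw(J,v[:3]),R.from_euler("z",J[2])*tool(*v[3:]),q)
            dq=np.abs(qn-q).max();q=qn
            if verbose: print(v.round(0).tolist(),"ok" if c<1e-6 else "BAD %.1e"%c,q.round(2),"dq",dq.round(2),"m",np.minimum(q-lo,hi-q).min().round(2),"cl",np.round(clear(v[:3],tool(*v[3:])),0))
        prev=a
    return q
if __name__=="__main__":
    s,p,r=pose();q=np.array(s["qpos"])
    run([(-60,-40,270,0,0,0),(-60,-60,270,45,70,-70+30),(-70,-80,200,47,20,8),(-68,-107,105,47,20,8),(-24,-91,58,47,20,8),(-20,-15,58,47,20,8)],q)
E
python3 path.py
```

```text
[-60.0, -40.0, 270.0, 0.0, 0.0, 0.0] ok [ 0.7   0.09 -0.25 -0.   -1.24 -2.11] dq 0.66 m 0.77 cl [140.  79.]
[-60.0, -45.0, 270.0, 11.0, 18.0, -10.0] ok [ 0.73 -0.04 -0.42  0.06 -1.01 -1.69] dq 0.42 m 0.6 cl [140.  79.]
[-60.0, -50.0, 270.0, 22.0, 35.0, -20.0] ok [ 0.64 -0.13 -0.49 -0.06 -0.82 -1.06] dq 0.63 m 0.53 cl [132.  78.]
[-60.0, -55.0, 270.0, 34.0, 52.0, -30.0] ok [ 0.36 -0.09 -0.37 -0.49 -0.89 -0.1 ] dq 0.97 m 0.65 cl [124.  78.]
[-60.0, -60.0, 270.0, 45.0, 70.0, -40.0] ok [ 0.03  0.06 -0.21 -0.82 -1.22  0.74] dq 0.84 m 0.81 cl [105.  77.]
[-62.0, -65.0, 252.0, 46.0, 58.0, -28.0] ok [ 0.06 -0.01 -0.34 -0.85 -1.02  0.4 ] dq 0.34 m 0.68 cl [94. 62.]
[-65.0, -70.0, 235.0, 46.0, 45.0, -16.0] ok [ 0.14 -0.1  -0.47 -0.84 -0.77  0.01] dq 0.4 m 0.55 cl [81. 43.]
[-68.0, -75.0, 218.0, 46.0, 32.0, -4.0] ok [ 0.36 -0.18 -0.64 -0.68 -0.42 -0.6 ] dq 0.61 m 0.38 cl [79. 28.]
[-70.0, -80.0, 200.0, 47.0, 20.0, 8.0] BAD 3.7e-03 [ 0.56 -0.2  -0.85 -0.42 -0.09 -1.33] dq 0.73 m 0.09 cl [73. 27.]
[-70.0, -87.0, 176.0, 47.0, 20.0, 8.0] BAD 1.7e-03 [ 0.5  -0.15 -0.81 -0.62 -0.09 -1.1 ] dq 0.24 m 0
[... 514 characters left out ...]
2  0.12 -0.64 -1.43 -0.35  0.06] dq 0.11 m 0.35 cl [10. 14.]
[-35.0, -95.0, 70.0, 47.0, 20.0, 8.0] ok [-0.01  0.17 -0.63 -1.5  -0.37  0.16] dq 0.1 m 0.37 cl [ 9. 15.]
[-24.0, -91.0, 58.0, 47.0, 20.0, 8.0] ok [-0.04  0.21 -0.62 -1.57 -0.39  0.25] dq 0.1 m 0.39 cl [ 9. 15.]
[-23.0, -72.0, 58.0, 47.0, 20.0, 8.0] ok [ 0.    0.21 -0.62 -1.61 -0.36  0.26] dq 0.04 m 0.36 cl [21. 13.]
[-22.0, -53.0, 58.0, 47.0, 20.0, 8.0] ok [ 0.04  0.21 -0.62 -1.65 -0.34  0.27] dq 0.04 m 0.34 cl [17. 10.]
[-21.0, -34.0, 58.0, 47.0, 20.0, 8.0] ok [ 0.08  0.21 -0.62 -1.69 -0.31  0.29] dq 0.04 m 0.31 cl [14.  8.]
[-20.0, -15.0, 58.0, 47.0, 20.0, 8.0] ok [ 0.11  0.21 -0.63 -1.74 -0.29  0.31] dq 0.05 m 0.29 cl [ 9. 11.]
```

```bash
cat > p2.py <<'E'
from path import *
s,p,r=pose();q=np.array(s["qpos"])
run([(-60,-40,270,0,0,0),(-70,-50,270,45,70,-40),(-75,-90,180,47,50,-20),(-72,-105,120,47,35,-7),(-68,-107,105,47,20,8),(-24,-91,58,47,20,8)],q,3)
E
python3 p2.py
```

```text
[-60.0, -40.0, 270.0, 0.0, 0.0, 0.0] ok [ 0.7   0.09 -0.25 -0.   -1.24 -2.11] dq 0.66 m 0.77 cl [140.  79.]
[-63.0, -43.0, 270.0, 15.0, 23.0, -13.0] ok [ 0.73 -0.09 -0.47  0.05 -0.93 -1.53] dq 0.58 m 0.55 cl [137.  79.]
[-67.0, -47.0, 270.0, 30.0, 47.0, -27.0] ok [ 0.5  -0.14 -0.45 -0.32 -0.81 -0.47] dq 1.06 m 0.57 cl [129.  80.]
[-70.0, -50.0, 270.0, 45.0, 70.0, -40.0] ok [ 0.05  0.04 -0.24 -0.83 -1.2   0.73] dq 1.2 m 0.78 cl [110.  81.]
[-72.0, -63.0, 240.0, 46.0, 63.0, -33.0] ok [ 0.02  0.03 -0.32 -0.86 -1.09  0.62] dq 0.11 m 0.7 cl [85. 54.]
[-73.0, -77.0, 210.0, 46.0, 57.0, -27.0] ok [-0.01  0.03 -0.39 -0.91 -0.99  0.52] dq 0.11 m 0.63 cl [59. 25.]
[-75.0, -90.0, 180.0, 47.0, 50.0, -20.0] ok [-0.04  0.04 -0.46 -0.98 -0.88  0.43] dq 0.1 m 0.56 cl [41.  9.]
[-74.0, -95.0, 160.0, 47.0, 45.0, -16.0] ok [-0.04  0.04 -0.51 -1.03 -0.79  0.36] dq 0.09 m 0.51 cl [22. 11.]
[-73.0, -100.0, 140.0, 47.0, 40.0, -11.0] ok [-0.04  0.05 -0.55 -1.08 -0.7   0.3 ] dq 0.09 m 0.47 cl [ 4. 25.]
[-72.0, -105.0, 120.0, 47.0, 35.0, -7.0] ok [-0.04  0.07 -0.59 -1.16 -0.62  0.25] dq 0.08 m 0.43 cl [ 0. 42.]
[-71.0, -106.0, 115.0, 47.0, 30.0, -2.0] ok [-0.01  0.05 -0.62 -1.19 -0.52  0.12] dq 0.13 m 0.4 cl [ 9. 39.]
[-69.0, -106.0, 110.0, 47.0, 25.0, 3.0] ok [ 0.04  0.04 -0.65 -1.23 -0.42 -0.02] dq 0.14 m 0.37 cl [ 4. 37.]
[-68.0, -107.0, 105.0, 47.0, 20.0, 8.0] ok [ 0.09  0.03 -0.67 -1.26 -0.31 -0.17] dq 0.15 m 0.31 cl [11. 34.]
[-53.0, -102.0, 89.0, 47.0, 20.0, 8.0] ok [ 0.04  0.09 -0.65 -1.38 -0.34 -0.01] dq 0.16 m 0.34 cl [10. 16.]
[-39.0, -96.0, 74.0, 47.0, 20.0, 8.0] ok [-0.    0.15 -0.63 -1.48 -0.37  0.12] dq 0.14 m 0.37 cl [10. 14.]
[-24.0, -91.0, 58.0, 47.0, 20.0, 8.0] ok [-0.04  0.21 -0.62 -1.57 -0.39  0.25] dq 0.13 m 0.39 cl [ 9. 15.]
```

```bash
sed -i 's/^run.*/run([(-60,-40,270,0,0,0),(-75,-45,270,45,70,-40),(-88,-50,180,47,50,-20),(-88,-65,120,47,35,-7),(-76,-95,106,47,20,8),(-24,-91,58,47,20,8)],q,3)/' p2.py; python3 p2.py
```

```text
[-60.0, -40.0, 270.0, 0.0, 0.0, 0.0] ok [ 0.7   0.09 -0.25 -0.   -1.24 -2.11] dq 0.66 m 0.77 cl [140.  79.]
[-65.0, -42.0, 270.0, 15.0, 23.0, -13.0] ok [ 0.73 -0.09 -0.47  0.05 -0.93 -1.53] dq 0.58 m 0.55 cl [138.  79.]
[-70.0, -43.0, 270.0, 30.0, 47.0, -27.0] ok [ 0.52 -0.15 -0.46 -0.31 -0.81 -0.49] dq 1.05 m 0.56 cl [130.  81.]
[-75.0, -45.0, 270.0, 45.0, 70.0, -40.0] ok [ 0.06  0.03 -0.25 -0.83 -1.19  0.72] dq 1.21 m 0.77 cl [112.  84.]
[-79.0, -47.0, 240.0, 46.0, 63.0, -33.0] ok [ 0.06  0.01 -0.34 -0.87 -1.07  0.59] dq 0.13 m 0.68 cl [89. 57.]
[-84.0, -48.0, 210.0, 46.0, 57.0, -27.0] ok [ 0.06 -0.01 -0.43 -0.92 -0.93  0.47] dq 0.13 m 0.59 cl [61. 30.]
[-88.0, -50.0, 180.0, 47.0, 50.0, -20.0] ok [ 0.07 -0.01 -0.51 -0.99 -0.8   0.36] dq 0.13 m 0.51 cl [33. 21.]
[-88.0, -55.0, 160.0, 47.0, 45.0, -16.0] ok [ 0.07 -0.01 -0.56 -1.03 -0.71  0.28] dq 0.1 m 0.46 cl [29. 23.]
[-88.0, -60.0, 140.0, 47.0, 40.0, -11.0] ok [ 0.08  0.   -0.6  -1.09 -0.61  0.22] dq 0.09 m 0.42 cl [27. 37.]
[-88.0, -65.0, 120.0, 47.0, 35.0, -7.0] ok [ 0.08  0.02 -0.64 -1.17 -0.53  0.18] dq 0.08 m 0.38 cl [22. 37.]
[-84.0, -75.0, 115.0, 47.0, 30.0, -2.0] ok [ 0.09  0.01 -0.66 -1.2  -0.45  0.05] dq 0.13 m 0.36 cl [30. 36.]
[-80.0, -85.0, 111.0, 47.0, 25.0, 3.0] ok [ 0.12  0.01 -0.68 -1.23 -0.36 -0.08] dq 0.13 m 0.34 cl [24. 38.]
[-76.0, -95.0, 106.0, 47.0, 20.0, 8.0] ok [ 0.15  0.01 -0.69 -1.25 -0.27 -0.22] dq 0.14 m 0.27 cl [21. 38.]
[-59.0, -94.0, 90.0, 47.0, 20.0, 8.0] ok [ 0.06  0.08 -0.66 -1.38 -0.32 -0.03] dq 0.19 m 0.32 cl [17. 20.]
[-41.0, -92.0, 74.0, 47.0, 20.0, 8.0] ok [ 0.    0.15 -0.64 -1.48 -0.36  0.12] dq 0.15 m 0.36 cl [13. 16.]
[-24.0, -91.0, 58.0, 47.0, 20.0, 8.0] ok [-0.04  0.21 -0.62 -1.57 -0.39  0.25] dq 0.13 m 0.39 cl [ 9. 15.]
```

```bash
cat > go2.py <<'E'
from srch2 import *
import sys
# go2.py x,y,z,lean,az,roll[,n] ... ; n = substeps from previous waypoint
s,p,r=pose(); print(s["time_s"],"jig",wj(J,p[None])[0].round(1),"F",np.round(s["force"],1),"op",round(s["opening"],4),"q",np.round(s["qpos"],2))
D=R.from_euler("z",J[2]);prev=None;lp=p;lr=r
for a in sys.argv[1:]:
    v=np.array([float(x) for x in a.split(",")]);n=int(v[6]) if len(v)>6 else 1
    for k in range(1,n+1):
        u=v[:6] if prev is None else prev+(v[:6]-prev)*k/n
        P,Q=jw(J,u[:3]),D*tool(*u[3:]);o,t=rel(P,Q,p,r)
        print(u.round(0).tolist(),"rot",t,"off",np.round(o,3).tolist(),"step",round(float(np.linalg.norm(P-lp)),3),round(float((lr.inv()*Q).magnitude()*57.3),1));lp,lr=P,Q
    prev=v[:6]
E
python3 go2.py -60,-40,270,0,0,0 -75,-45,270,45,70,-40,7
```

```text
6.35 jig [-38.3 -57.1 244.4] F [ 2.2 -1.7  2.5] op 0.0358 q [ 0.81 -0.15 -0.84  0.59 -0.58 -2.7 ]
[-60.0, -40.0, 270.0, 0.0, 0.0, 0.0] rot [-1.1, 27.7, -1.4] off [0.008, 0.016, -0.033] step 0.038 27.8
[-62.0, -41.0, 270.0, 6.0, 10.0, -6.0] rot [-5.2, 21.0, -16.6] off [0.009, 0.015, -0.034] step 0.002 17.0
[-64.0, -41.0, 270.0, 13.0, 20.0, -11.0] rot [-9.7, 13.8, -31.5] off [0.011, 0.015, -0.035] step 0.002 16.9
[-66.0, -42.0, 270.0, 19.0, 30.0, -17.0] rot [-14.6, 6.1, -45.8] off [0.013, 0.014, -0.036] step 0.002 16.8
[-69.0, -43.0, 270.0, 26.0, 40.0, -23.0] rot [-19.8, -2.3, -59.5] off [0.015, 0.013, -0.037] step 0.002 16.7
[-71.0, -44.0, 270.0, 32.0, 50.0, -29.0] rot [-25.5, -11.3, -72.5] off [0.017, 0.012, -0.038] step 0.002 16.6
[-73.0, -44.0, 270.0, 39.0, 60.0, -34.0] rot [-31.7, -21.1, -84.4] off [0.019, 0.012, -0.039] step 0.002 16.3
[-75.0, -45.0, 270.0, 45.0, 70.0, -40.0] rot [-38.2, -31.7, -95.1] off [0.021, 0.011, -0.04] step 0.002 16.1
```

```bash
sed -i 's/^run.*/run([(-60,-40,270,0,0,0),(-75,-45,270,45,70,55),(-88,-50,180,47,50,38),(-88,-65,120,47,35,23),(-76,-95,106,47,20,8)],q,3)/' p2.py; python3 p2.py;python3 go2.py -60,-40,270,0,0,0 -75,-45,270,45,70,55,6
```

```text
[-60.0, -40.0, 270.0, 0.0, 0.0, 0.0] ok [ 0.7   0.09 -0.25 -0.   -1.24 -2.11] dq 0.66 m 0.77 cl [140.  79.]
[-65.0, -42.0, 270.0, 15.0, 23.0, 18.0] ok [ 0.73 -0.09 -0.47  0.05 -0.93 -2.09] dq 0.31 m 0.55 cl [138.  79.]
[-70.0, -43.0, 270.0, 30.0, 47.0, 37.0] ok [ 0.51 -0.15 -0.46 -0.31 -0.81 -1.59] dq 0.5 m 0.56 cl [114.  71.]
[-75.0, -45.0, 270.0, 45.0, 70.0, 55.0] ok [ 0.06  0.03 -0.25 -0.83 -1.2  -0.94] dq 0.65 m 0.77 cl [75. 60.]
[-79.0, -47.0, 240.0, 46.0, 63.0, 49.0] ok [ 0.06  0.01 -0.34 -0.87 -1.07 -0.85] dq 0.13 m 0.68 cl [56. 39.]
[-84.0, -48.0, 210.0, 46.0, 57.0, 44.0] ok [ 0.06 -0.   -0.43 -0.92 -0.94 -0.76] dq 0.13 m 0.59 cl [41. 32.]
[-88.0, -50.0, 180.0, 47.0, 50.0, 38.0] ok [ 0.07 -0.01 -0.51 -0.99 -0.8  -0.65] dq 0.13 m 0.51 cl [36. 42.]
[-88.0, -55.0, 160.0, 47.0, 45.0, 33.0] ok [ 0.07 -0.01 -0.56 -1.03 -0.71 -0.57] dq 0.1 m 0.46 cl [38. 51.]
[-88.0, -60.0, 140.0, 47.0, 40.0, 28.0] ok [ 0.08  0.   -0.6  -1.09 -0.62 -0.47] dq 0.1 m 0.42 cl [39. 46.]
[-88.0, -65.0, 120.0, 47.0, 35.0, 23.0] ok [ 0.08  0.02 -0.64 -1.17 -0.53 -0.34] dq 0.12 m 0.38 cl [31. 39.]
[-84.0, -7
[... 443 characters left out ...]
0, 0.0] rot [-1.1, 27.7, -1.4] off [0.008, 0.016, -0.033] step 0.038 27.8
[-62.0, -41.0, 270.0, 8.0, 12.0, 9.0] rot [-3.1, 20.3, -3.5] off [0.01, 0.015, -0.034] step 0.003 7.9
[-65.0, -42.0, 270.0, 15.0, 23.0, 18.0] rot [-7.6, 13.7, -4.8] off [0.012, 0.014, -0.036] step 0.003 8.1
[-68.0, -42.0, 270.0, 22.0, 35.0, 28.0] rot [-14.4, 8.4, -5.6] off [0.014, 0.013, -0.037] step 0.003 8.6
[-70.0, -43.0, 270.0, 30.0, 47.0, 37.0] rot [-22.9, 5.1, -5.8] off [0.016, 0.012, -0.038] step 0.003 9.2
[-72.0, -44.0, 270.0, 38.0, 58.0, 46.0] rot [-32.8, 4.2, -5.7] off [0.018, 0.012, -0.039] step 0.003 9.9
[-75.0, -45.0, 270.0, 45.0, 70.0, 55.0] rot [-43.4, 6.0, -5.3] off [0.021, 0.011, -0.04] step 0.003 10.7
```

Emit:
jog_arm([
  {"rot": [0, 8, 0], "offset": [0.004, 0.008, -0.02], "grip": 0},
  {"rot": [-1, 16, -1], "offset": [0.008, 0.016, -0.034], "grip": 0},
  {"rot": [-1, 24, -1.4], "offset": [0.009, 0.016, -0.034], "grip": 0},
  {"rot": [-3, 20.3, -3.5], "offset": [0.01, 0.015, -0.034], "grip": 0},
  {"rot": [-7.6, 13.7, -4.8], "offset": [0.012, 0.014, -0.036], "grip": 0},
  {"rot": [-11, 11, -5.2], "offset": [0.013, 0.013, -0.037], "grip": 0},
  {"rot": [-17, 7, -5.6], "offset": [0.015, 0.013, -0.038], "grip": 0},
  {"rot": [-23, 5, -5.8], "offset": [0.016, 0.012, -0.038], "grip": 0},
  {"rot": [-30, 4.2, -5.7], "offset": [0.018, 0.012, -0.039], "grip": 0},
  {"rot": [-37, 5, -5.5], "offset": [0.02, 0.011, -0.04], "grip": 0},
  {"rot": [-43.4, 6, -5.3], "offset": [0.021, 0.011, -0.04], "grip": 0},
  {"rot": [-43.4, 6, -5.3], "offset": [0.021, 0.011, -0.04], "grip": 0},
])

```text
time_s: 7.55
eef_pos: [0.4869, 0.1588, 0.2695]
ee_rot: [2.446, 0.421, -2.881]
force: [-0.8, -1.3, -0.8]
opening: 0.0439
gripper_force: 0.0
```

```bash
python3 go2.py -75,-45,270,45,70,55  -88,-50,180,47,50,38,3 -88,-65,120,47,35,23,3 -76,-95,106,47,20,8,3
```

```text
7.55 jig [-72.2 -46.4 269.5] F [-0.8 -1.3 -0.8] op 0.0439 q [ 0.05  0.04 -0.24 -0.84 -1.2  -0.92]
[-75.0, -45.0, 270.0, 45.0, 70.0, 55.0] rot [0.4, 0.4, -0.1] off [0.002, 0.002, -0.0] step 0.003 0.6
[-79.0, -47.0, 240.0, 46.0, 63.0, 49.0] rot [2.8, -3.8, -1.1] off [0.018, -0.015, 0.019] step 0.03 4.9
[-84.0, -48.0, 210.0, 46.0, 57.0, 44.0] rot [5.6, -7.7, -2.2] off [0.035, -0.032, 0.038] step 0.03 4.9
[-88.0, -50.0, 180.0, 47.0, 50.0, 38.0] rot [8.8, -11.4, -3.2] off [0.051, -0.05, 0.056] step 0.03 5.0
[-88.0, -55.0, 160.0, 47.0, 45.0, 33.0] rot [11.9, -13.5, -4.7] off [0.06, -0.065, 0.067] step 0.021 4.0
[-88.0, -60.0, 140.0, 47.0, 40.0, 28.0] rot [15.1, -15.3, -6.1] off [0.069, -0.08, 0.078] step 0.021 4.0
[-88.0, -65.0, 120.0, 47.0, 35.0, 23.0] rot [18.6, -16.9, -7.4] off [0.077, -0.096, 0.088] step 0.021 4.0
[-84.0, -75.0, 115.0, 47.0, 30.0, 18.0] rot [22.1, -18.1, -8.7] off [0.076, -0.107, 0.086] step 0.012 4.0
[-80.0, -85.0, 111.0, 47.0, 25.0, 13.0] rot [25.8, -19.1, -9.9] off [0.076, -0.119, 0.084] step 0.012 4.0
[-76.0, -95.0, 106.0, 47.0, 20.0, 8.0] rot [29.6, -19.7, -11.0] off [0.075, -0.13, 0.081] step 0.012 4.0
```

Model matches exactly. Continue to the pre-pose.

Emit:
jog_arm([
  {"rot": [2.8, -3.8, -1.1], "offset": [0.018, -0.015, 0.019], "grip": 0},
  {"rot": [5.6, -7.7, -2.2], "offset": [0.035, -0.032, 0.038], "grip": 0},
  {"rot": [8.8, -11.4, -3.2], "offset": [0.051, -0.05, 0.056], "grip": 0},
  {"rot": [11.9, -13.5, -4.7], "offset": [0.06, -0.065, 0.067], "grip": 0},
  {"rot": [15.1, -15.3, -6.1], "offset": [0.069, -0.08, 0.078], "grip": 0},
  {"rot": [18.6, -16.9, -7.4], "offset": [0.077, -0.096, 0.088], "grip": 0},
  {"rot": [22.1, -18.1, -8.7], "offset": [0.076, -0.107, 0.086], "grip": 0},
  {"rot": [25.8, -19.1, -9.9], "offset": [0.076, -0.119, 0.084], "grip": 0},
  {"rot": [29.6, -19.7, -11], "offset": [0.075, -0.13, 0.081], "grip": 0},
  {"rot": [29.6, -19.7, -11], "offset": [0.075, -0.13, 0.081], "grip": 0},
])

```text
time_s: 8.55
eef_pos: [0.4881, 0.1124, 0.1067]
ee_rot: [3.004, 0.808, -2.827]
force: [0.0, 1.3, 0.6]
opening: 0.0441
gripper_force: 0.0
```

```bash
python3 go2.py -76,-95,106,47,20,8 -70,-106,102,47,20,8 -24,-91,58,47,20,8,4; python3 - <<'E'
from h import *
s,p,r=pose()
P,d=imaging.snapshot("wrist")
T=np.eye(4);T[:3,:3]=r.as_matrix();T[:3,3]=p;T=T@imaging.get_calibration("wrist")["tool_from_camera"]
np.savez("w4.npz",p=P,d=d,T=T)
cv2.imwrite("pics/w4.png",cv2.resize(P[:,:,::-1],(800,600),interpolation=cv2.INTER_CUBIC))
print(proj("wrist",jw(J,[(J[5]-12,J[4]-19,95),(J[5]-12,J[4]-1,95)]),T)*1.5625)
E
```

```text
8.55 jig [-78.3 -92.5 106.7] F [0.  1.3 0.6] op 0.0441 q [ 0.18 -0.   -0.7  -1.22 -0.25 -0.27]
[-76.0, -95.0, 106.0, 47.0, 20.0, 8.0] rot [-0.1, -0.2, 0.5] off [-0.001, -0.003, 0.001] step 0.003 0.5
[-70.0, -106.0, 102.0, 47.0, 20.0, 8.0] rot [-0.1, -0.2, 0.5] off [-0.001, -0.016, 0.006] step 0.013 0.0
[-58.0, -102.0, 91.0, 47.0, 20.0, 8.0] rot [-0.1, -0.2, 0.5] off [-0.001, -0.016, 0.022] step 0.016 0.0
[-47.0, -98.0, 80.0, 47.0, 20.0, 8.0] rot [-0.1, -0.2, 0.5] off [-0.001, -0.016, 0.038] step 0.016 0.0
[-36.0, -95.0, 69.0, 47.0, 20.0, 8.0] rot [-0.1, -0.2, 0.5] off [-0.002, -0.017, 0.055] step 0.016 0.0
[-24.0, -91.0, 58.0, 47.0, 20.0, 8.0] rot [-0.1, -0.2, 0.5] off [-0.002, -0.017, 0.071] step 0.016 0.0
[[351.18621646 388.75871067]
 [393.89919436 388.26855509]]
```

View pics/w4.png

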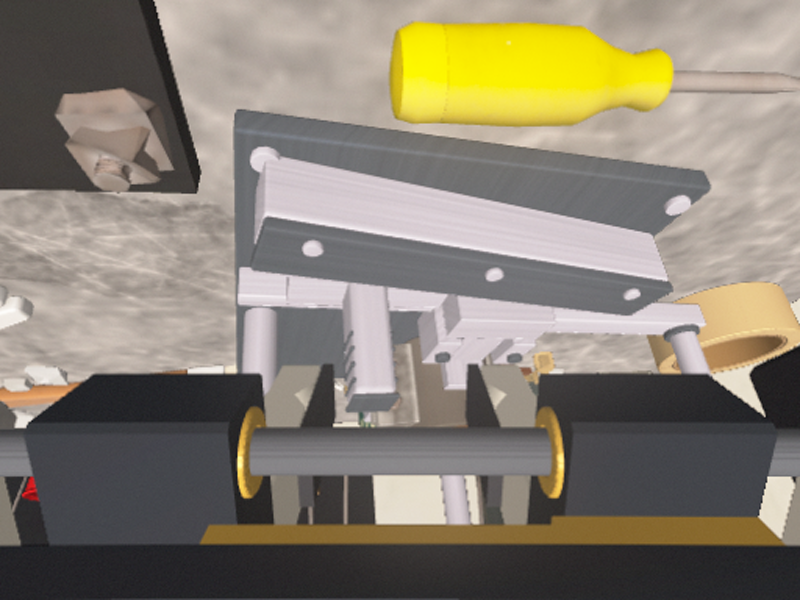

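```bash
python3 go2.py -70,-103,104,47,20,8 -20,-87,56,47,20,8,4
```

```text
8.6 jig [-78.  -92.  107.2] F [0.2 0.4 0.1] op 0.0436 q [ 0.18 -0.   -0.7  -1.22 -0.25 -0.27]
[-70.0, -103.0, 104.0, 47.0, 20.0, 8.0] rot [0.0, -0.1, 0.5] off [-0.002, -0.013, 0.005] step 0.014 0.5
[-58.0, -99.0, 92.0, 47.0, 20.0, 8.0] rot [0.0, -0.1, 0.5] off [-0.002, -0.013, 0.023] step 0.018 0.0
[-45.0, -95.0, 80.0, 47.0, 20.0, 8.0] rot [0.0, -0.1, 0.5] off [-0.002, -0.014, 0.04] step 0.018 0.0
[-32.0, -91.0, 68.0, 47.0, 20.0, 8.0] rot [0.0, -0.1, 0.5] off [-0.003, -0.014, 0.058] step 0.018 0.0
[-20.0, -87.0, 56.0, 47.0, 20.0, 8.0] rot [0.0, -0.1, 0.5] off [-0.003, -0.015, 0.076] step 0.018 0.0
```

Emit:
jog_arm([
  {"rot": [0, 0, 0.5], "offset": [-0.002, -0.013, 0.005], "grip": 0},
  {"rot": [0, 0, 0.5], "offset": [-0.002, -0.014, 0.018], "grip": 0},
  {"rot": [0, 0, 0.5], "offset": [-0.002, -0.014, 0.03], "grip": 0},
  {"rot": [0, 0, 0.5], "offset": [-0.002, -0.014, 0.045], "grip": 0},
  {"rot": [0, 0, 0.5], "offset": [-0.003, -0.015, 0.06], "grip": 0},
  {"rot": [0, 0, 0.5], "offset": [-0.003, -0.015, 0.07], "grip": 0},
  {"rot": [0, 0, 0.5], "offset": [-0.003, -0.015, 0.076], "grip": 0},
  {"rot": [0, 0, 0.5], "offset": [-0.003, -0.015, 0.076], "grip": 0},
])

```text
time_s: 9.4
eef_pos: [0.5464, 0.1252, 0.0561]
ee_rot: [2.992, 0.808, -2.843]
force: [0.7, 0.0, 0.0]
opening: 0.0439
gripper_force: 0.0
```

```bash
python3 go2.py -20,-87,56,47,20,8 -20,-70,56,47,20,8 -20,-10,56,47,20,8,6; python3 - <<'E'
from h import *
P,d=imaging.snapshot("wrist");cv2.imwrite("pics/w5.png",P[:,:,::-1])
E
```

```text
9.4 jig [-18.7 -88.9  56.1] F [0.7 0.  0. ] op 0.0439 q [-0.03  0.22 -0.61 -1.58 -0.38  0.25]
[-20.0, -87.0, 56.0, 47.0, 20.0, 8.0] rot [-0.1, -0.1, -0.2] off [0.001, 0.002, -0.0] step 0.002 0.2
[-20.0, -70.0, 56.0, 47.0, 20.0, 8.0] rot [-0.1, -0.1, -0.2] off [-0.001, 0.018, 0.004] step 0.017 0.0
[-20.0, -60.0, 56.0, 47.0, 20.0, 8.0] rot [-0.1, -0.1, -0.2] off [-0.002, 0.028, 0.006] step 0.01 0.0
[-20.0, -50.0, 56.0, 47.0, 20.0, 8.0] rot [-0.1, -0.1, -0.2] off [-0.003, 0.038, 0.009] step 0.01 0.0
[-20.0, -40.0, 56.0, 47.0, 20.0, 8.0] rot [-0.1, -0.1, -0.2] off [-0.004, 0.047, 0.011] step 0.01 0.0
[-20.0, -30.0, 56.0, 47.0, 20.0, 8.0] rot [-0.1, -0.1, -0.2] off [-0.005, 0.057, 0.014] step 0.01 0.0
[-20.0, -20.0, 56.0, 47.0, 20.0, 8.0] rot [-0.1, -0.1, -0.2] off [-0.006, 0.067, 0.016] step 0.01 0.0
[-20.0, -10.0, 56.0, 47.0, 20.0, 8.0] rot [-0.1, -0.1, -0.2] off [-0.007, 0.076, 0.019] step 0.01 0.0
```

View pics/w5.png

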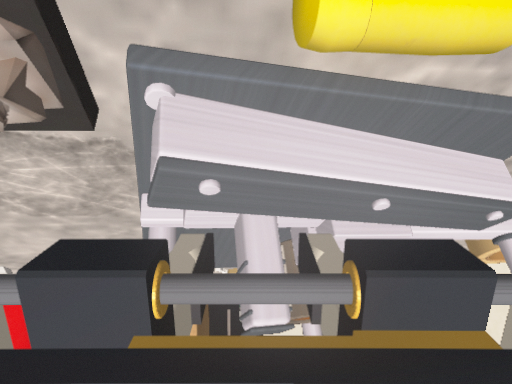

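Emit:
jog_arm([
  {"rot": [0, 0, 0], "offset": [-0.001, 0.008, 0.002], "grip": -0.25},
  {"rot": [0, 0, 0], "offset": [-0.002, 0.016, 0.004], "grip": -0.25},
  {"rot": [0, 0, 0], "offset": [-0.002, 0.023, 0.005], "grip": -0.25},
  {"rot": [0, 0, 0], "offset": [-0.003, 0.03, 0.007], "grip": -0.25},
  {"rot": [0, 0, 0], "offset": [-0.003, 0.037, 0.008], "grip": -0.25},
  {"rot": [0, 0, 0], "offset": [-0.004, 0.044, 0.01], "grip": -0.25},
  {"rot": [0, 0, 0], "offset": [-0.005, 0.05, 0.012], "grip": -0.25},
  {"rot": [0, 0, 0], "offset": [-0.005, 0.05, 0.012], "grip": -0.25},
])

```text
time_s: 10.25
eef_pos: [0.5366, 0.1767, 0.0572]
ee_rot: [2.994, 0.809, -2.841]
force: [-0.7, -0.3, -1.0]
opening: 0.0326
gripper_force: 0.0
```

```bash
python3 go2.py -22,-20,56,47,20,8 -22,-10,56,47,20,8 -22,0,56,47,20,8
```

```text
10.25 jig [-20.3 -36.5  57.2] F [-0.7 -0.3 -1. ] op 0.0326 q [ 0.07  0.21 -0.62 -1.68 -0.31  0.28]
[-22.0, -20.0, 56.0, 47.0, 20.0, 8.0] rot [-0.1, -0.0, -0.1] off [0.0, 0.016, 0.004] step 0.017 0.1
[-22.0, -10.0, 56.0, 47.0, 20.0, 8.0] rot [-0.1, -0.0, -0.1] off [-0.001, 0.026, 0.006] step 0.01 0.0
[-22.0, 0.0, 56.0, 47.0, 20.0, 8.0] rot [-0.1, -0.0, -0.1] off [-0.002, 0.036, 0.009] step 0.01 0.0
```

Emit:
jog_arm([
  {"rot": [0, 0, 0], "offset": [0, 0.005, 0.001], "grip": -0.25},
  {"rot": [0, 0, 0], "offset": [0, 0.01, 0.002], "grip": -0.25},
  {"rot": [0, 0, 0], "offset": [0, 0.014, 0.003], "grip": -0.25},
  {"rot": [0, 0, 0], "offset": [0, 0.018, 0.004], "grip": -0.25},
])

```text
time_s: 10.65
eef_pos: [0.5323, 0.1937, 0.0561]
ee_rot: [2.995, 0.809, -2.841]
force: [1.3, -1.6, 0.0]
opening: 0.0326
gripper_force: 0.9
```

Emit:
jog_arm([
  {"rot": [0, 0, 0], "offset": [0, 0.002, 0], "grip": -0.25},
  {"rot": [0, 0, 0], "offset": [0, 0.004, 0.001], "grip": -0.25},
  {"rot": [0, 0, 0], "offset": [0, 0.006, 0.001], "grip": -0.25},
])

```text
time_s: 10.95
eef_pos: [0.5321, 0.1964, 0.0561]
ee_rot: [3.003, 0.809, -2.84]
force: [4.0, -15.9, 3.9]
opening: 0.0332
gripper_force: 8.0
```

```bash
python3 go2.py; python3 - <<'E'
from h import *
P,d=imaging.snapshot("wrist");cv2.imwrite("pics/w6.png",P[:,:,::-1])
E
```

```text
10.95 jig [-21.7 -16.3  56.1] F [  4.  -15.9   3.9] op 0.0332 q [ 0.1   0.21 -0.63 -1.76 -0.29  0.33]
```

Emit:
jog_arm([
  {"rot": [0, 0, 0], "offset": [0, 0.001, 0], "grip": -0.25},
  {"rot": [0, 0, 0], "offset": [0, 0.002, 0], "grip": -0.25},
  {"rot": [0, 0, 0], "offset": [0, 0.002, 0], "grip": -0.25},
])

```text
time_s: 11.3
eef_pos: [0.5321, 0.1972, 0.0565]
ee_rot: [3.005, 0.809, -2.84]
force: [5.1, -16.9, 4.1]
opening: 0.0329
gripper_force: 8.5
```

```bash
python3 go2.py
```

```text
11.3 jig [-21.6 -15.5  56.5] F [  5.1 -16.9   4.1] op 0.0329 q [ 0.11  0.21 -0.63 -1.76 -0.28  0.34]
```

Emit:
jog_arm([
  {"rot": [0, 0, 0], "offset": [0, 0.001, 0], "grip": -0.25},
  {"rot": [0, 0, 0], "offset": [0, 0.002, 0], "grip": -0.25},
  {"rot": [0, 0, 0], "offset": [0, 0.003, 0], "grip": -0.25},
  {"rot": [0, 0, 0], "offset": [0, 0.003, 0], "grip": -0.25},
])

```text
time_s: 11.7
eef_pos: [0.532, 0.1985, 0.057]
ee_rot: [3.008, 0.809, -2.839]
force: [9.0, -21.4, 3.5]
opening: 0.0329
gripper_force: 11.2
```

```bash
python3 go2.py; python3 - <<'E'
from h import *
s,p,r=pose()
P,d=imaging.snapshot("wrist")
T=np.eye(4);T[:3,:3]=r.as_matrix();T[:3,3]=p;T=T@imaging.get_calibration("wrist")["tool_from_camera"]
cv2.imwrite("pics/w6.png",P[:,:,::-1])
E
```

```text
11.7 jig [-21.5 -14.2  57. ] F [  9.  -21.4   3.5] op 0.0329 q [ 0.11  0.21 -0.63 -1.77 -0.28  0.34]
```

View pics/w6.png

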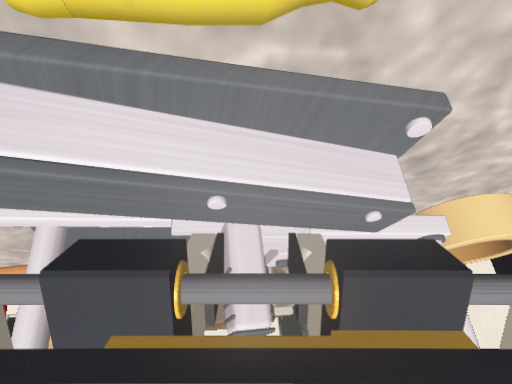

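Emit:
jog_arm([
  {"rot": [0, 0, 0], "offset": [0, -0.004, 0], "grip": -0.1},
  {"rot": [0, 0, 0], "offset": [0, -0.008, 0], "grip": 0},
  {"rot": [0, 0, 0], "offset": [0, -0.008, 0], "grip": 0},
  {"rot": [0, 0, 0], "offset": [0, -0.008, -0.015], "grip": 0},
  {"rot": [0, 0, 0], "offset": [0, -0.008, -0.035], "grip": 0},
  {"rot": [0, 0, 0], "offset": [0, -0.008, -0.055], "grip": 0},
  {"rot": [0, 0, 0], "offset": [0, -0.008, -0.07], "grip": 0},
  {"rot": [0, 0, 0], "offset": [0, -0.008, -0.075], "grip": 0},
])

```text
time_s: 12.55
eef_pos: [0.4835, 0.1698, 0.1034]
ee_rot: [2.989, 0.813, -2.841]
force: [15.8, -15.1, 5.0]
opening: 0.0441
gripper_force: 0.0
```

```bash
python3 go2.py -88,-30,120,47,35,23 -88,-20,200,47,50,38; python3 - <<'E'
from h import *
s,p,r=pose()
P,d=imaging.snapshot("wrist")
T=np.eye(4);T[:3,:3]=r.as_matrix();T[:3,3]=p;T=T@imaging.get_calibration("wrist")["tool_from_camera"]
np.savez("w7.npz",p=P,d=d,T=T)
cv2.imwrite("pics/w7.png",cv2.resize(P[:,:,::-1],(800,600),interpolation=cv2.INTER_CUBIC))
for y in(-15,-10,-5): print(y,(proj("wrist",jw(J,[(-32,y-19,95),(-32,y-1,95)]),T)*1.5625).round(0).tolist())
print("pegtop home",proj("wrist",jw(J,(12.5,130,115)),T)*1.5625, "scene",proj("scene",jw(J,(12.5,130,115))),"top",proj("top",jw(J,(12.5,130,115))))
E
```

```text
12.55 jig [-73.8 -35.  103.4] F [ 15.8 -15.1   5. ] op 0.0441 q [ 0.51  0.01 -0.74 -1.1  -0.   -0.61]
[-88.0, -30.0, 120.0, 47.0, 35.0, 23.0] rot [-10.4, 3.1, 4.7] off [-0.003, 0.01, -0.02] step 0.022 11.8
[-88.0, -20.0, 200.0, 47.0, 50.0, 38.0] rot [-19.9, 8.7, 9.2] off [-0.062, 0.028, -0.072] step 0.081 11.9
-15 [[372.0, 397.0], [414.0, 396.0]]
-10 [[384.0, 397.0], [426.0, 396.0]]
-5 [[396.0, 396.0], [437.0, 395.0]]
pegtop home [[649.2558522  448.33817863]] scene [[218.19263612 201.56552487]] top [[228.58402391 159.62686106]]
```

View pics/w7.png

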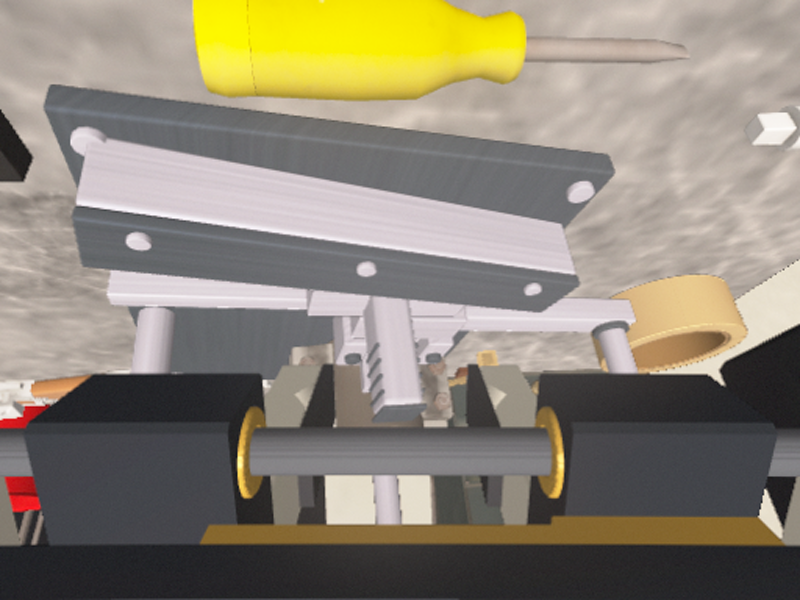

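```bash
python3 - <<'E'
from h import *
s,p,r=pose();print({k:np.round(v,4).tolist() for k,v in s.items()})
imaging.snapshot("wrist");s=sensors.sense();print(s["time_s"],np.round(s["force"],2),np.round(s["qpos"],4),np.round(s["qd"],3))
E
python3 go2.py -85,-35,115,47,30,18 -88,-30,120,47,38,26 -88,-20,150,47,45,33  -88,-20,200,47,50,38
```

```text
{'time_s': 12.6, 'qpos': [0.5101, 0.002, -0.743, -1.0957, -0.0046, -0.62], 'qd': [-0.0783, 0.0381, 0.0427, -0.2111, -0.0147, 0.3691], 'tau': [-1.2542, -14.7685, 23.809, 1.6222, 3.089, 1.9695], 'eef_pos': [0.4817, 0.1707, 0.1038], 'ee_rot': [2.983, 0.8118, -2.843], 'force': [-4.5516, 0.9901, -0.2894], 'moment': [-1.1114, 2.5814, 0.4042], 'gripper_force': 0.0, 'opening': 0.0437}
12.65 [ 0.34  0.88 -0.12] [ 0.5067  0.0041 -0.7407 -1.105  -0.0043 -0.6043] [-0.06   0.039  0.042 -0.134  0.013  0.214]
12.65 jig [-74.8 -33.8 103.4] F [ 0.3  0.9 -0.1] op 0.0439 q [ 0.51  0.   -0.74 -1.1  -0.   -0.6 ]
[-85.0, -35.0, 115.0, 47.0, 30.0, 18.0] rot [-6.8, 1.8, 3.3] off [-0.001, 0.003, -0.015] step 0.015 7.8
[-88.0, -30.0, 120.0, 47.0, 38.0, 26.0] rot [-12.3, 4.0, 5.8] off [-0.004, 0.009, -0.019] step 0.008 6.4
[-88.0, -20.0, 150.0, 47.0, 45.0, 33.0] rot [-16.8, 6.5, 7.9] off [-0.026, 0.022, -0.037] step 0.032 5.6
[-88.0, -20.0, 200.0, 47.0, 50.0, 38.0] rot [-19.8, 8.7, 9.3] off [-0.063, 0.027, -0.071] step 0.05 4.0
```

Emit:
jog_arm([
  {"rot": [-3.5, 1, 1.6], "offset": [0, 0.002, -0.01], "grip": 0},
  {"rot": [-6.8, 1.8, 3.3], "offset": [-0.001, 0.003, -0.015], "grip": 0},
  {"rot": [-12.3, 4, 5.8], "offset": [-0.004, 0.009, -0.02], "grip": 0},
  {"rot": [-15, 5.5, 7], "offset": [-0.015, 0.015, -0.03], "grip": 0},
  {"rot": [-16.8, 6.5, 7.9], "offset": [-0.026, 0.022, -0.037], "grip": 0},
  {"rot": [-18.5, 7.5, 8.6], "offset": [-0.045, 0.025, -0.055], "grip": 0},
  {"rot": [-19.8, 8.7, 9.3], "offset": [-0.063, 0.027, -0.071], "grip": 0},
  {"rot": [-19.8, 8.7, 9.3], "offset": [-0.063, 0.027, -0.071], "grip": 0},
])

```text
time_s: 13.45
eef_pos: [0.4724, 0.1815, 0.2035]
ee_rot: [2.559, 0.622, -2.969]
force: [0.7, 0.6, -0.9]
opening: 0.0437
gripper_force: 0.0
```

```bash
python3 go2.py; cat > chk.py <<'E'
from h import *
from scipy.optimize import least_squares
s,p,r=pose()
a,d=imaging.snapshot("scene");b,e=imaging.snapshot("top")
c1=cv2.resize(a[120:250,195:335],None,fx=3.4,fy=3.4,interpolation=cv2.INTER_CUBIC)
cv2.imwrite("pics/fin.png",cv2.resize(a[130:240,205:325],None,fx=5.4,fy=5.4,interpolation=cv2.INTER_CUBIC)[:,:,::-1])
f=lambda q:(205+0,0)
for n,P in {"peg home":(12.5,130,115),"peg -5":(7.5,130,115),"fin -15":(-20,-25,95),"fin -8":(-20,-18,95)}.items():
    u=proj("scene",jw(J,P))[0]; print(n,((u-[205,130])*5.4).round(0))
E
python3 chk.py
```

```text
13.45 jig [-82.9 -21.7 203.5] F [ 0.7  0.6 -0.9] op 0.0437 q [ 0.18 -0.07 -0.51 -0.94 -0.74 -0.8 ]
peg home [ 71. 386.]
peg -5 [ 78. 391.]
fin -15 [365. 322.]
fin -8 [355. 327.]
```

View pics/fin.png

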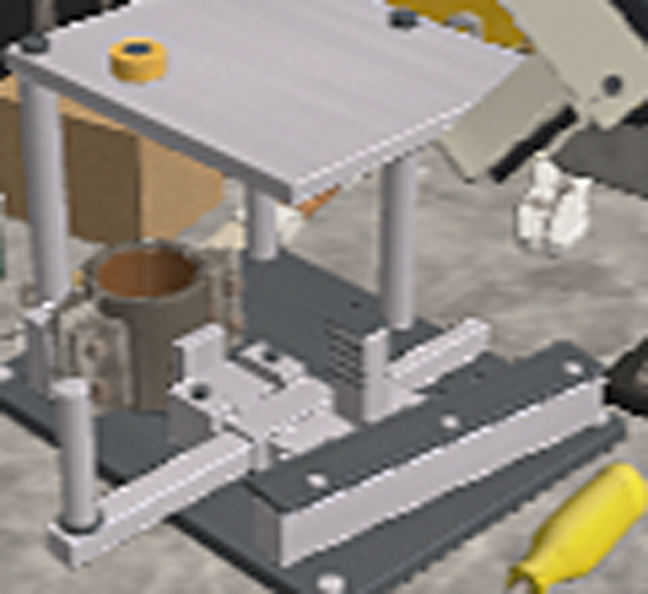

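```bash
python3 -c "
from cell import finish_job
print(finish_job())"
```

```text
the job is handed in; nothing more can be done
None
```

I handed the job in at about 13.5 s: the bar was pushed home against the bearing clamp, the wedge was pressed in with a peak of about 23 N and released, and the last picture shows the peg at its home position, the fin upright and the arm clear of the jig.

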